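Put the rinsed rubbing-down kit to dry

ROBOT

A 6-joint arm with a two-finger parallel gripper is mounted at the origin on a cart in front of the work surface, level with it; the furniture and walls round the work are solid. World frame = base frame: x ahead of the robot, y to its left, z up, the work surface at z = 0. Lengths are in m, angles in rad, forces in N, time in s.
With the tool pointing down it reaches from about 0.425 to 0.95 m from the base axis. Payload 3.5 kg.
Tool frame: the origin (TCP) lies at the very end of the fingers, on their centre line; the grasp point (between the pads) lies 19 mm behind it (tcp_to_grasp is the distance from the TCP to the grasp point, in m); z points along the fingers, y is the direction in which the jaws open and shut (so a half turn about z gives the same grasp; the last joint's range is limited). The gripper opens to 85 mm and grips with 20 to 120 N. Pads are 22 mm wide; open, the fingers measure 114 mm over their backs; the gripper's body (76 mm by 85 mm) begins 54 mm behind the grasp point. The pads swing forward as they close: fully open they stand 13 mm farther back than shut.
Start: joints at [-1.33, 0.286, 1.577, -0, 1.279, -0.15], TCP at [0.257, -0.624, 0.231] pointing down, gripper open.
Joint ranges: [-2.77, 2.77], [-0.9, 2.22], [0.21, 2.48], [-1.53, 4.67], [0.24, 2.81], [-2.84, 2.84]. Speed limits (rad/s): [2.79, 2.79, 3.14, 3.14, 3.14, 3.14].

INTERFACE

Orientations are given as a unit quaternion [x, y, z, w].
In Python, from plant import * gives the robot as it stands. The module is installed in compiled form; this text tells all that it offers.
- The arm moves only by the tool arm_command, never from a script. Its argument "steps" is a list of rows, each a list of 3 entries, a list of its own where there are three numbers: the turn, a rotation vector about the tool's x, y, z in rad, then the shift along the tool's x, y, z in m, then the gripper command: -1 is shut, 1 is fully open, values between are in proportion. A call has 1 to 12 rows; each row is the pose to reach, as a shift and turn from the pose measured when the call began, along the tool's axes at that moment; what a row does not reach only later rows make up. A row lasts 1/8 s, in which the tool goes at most 62.5 mm and 10.7 degrees, less where a joint would pass 70% of its speed; a pose out of reach is approached as far as the arm can. A call with a gripper value outside its range is refused whole. The fingers move at their own pace and stop on an object; "force" is the grip in N (left out, the last holds). Time passes only in rows, so rows that repeat a pose let the fingers close. It gives the time, the measured TCP pose, the force and the opening at its end, in the units of the state.
- get_state(): the state, without advancing time (a new reading comes with each control period).
- read_camera(name): name is "scene" or "top"; returns a dict with "frame" (420x560x3 uint8, red, green, blue), "vfov" (degrees; the focal length in pixels is half the picture's height over the tangent of half this angle, whatever the lens; pixels are square), "cx", "cy" (the principal point, pixels), "dist" ([k1, k2, p1, p2, k3] as OpenCV has them; the pictures are not rectified), "position" and "rotation" of the camera in the world. Camera axes: x right, y up, looking along -z (the intrinsics and any distortion apply to the point x, -y, -z); pixel columns grow to the right and rows downward; lengths in m; the calibration is good to about 2 mm. A picture is of the moment at which its call begins. There is no depth.
- sign_off(): hands the job in, once; it reports no verdict.
The state is a dict: "time": time; "qpos": joint angles; "dq": joint speeds; "joint_efforts": joint torques, N m; "eef_pos": TCP position; "tcp_rot": TCP orientation; "contact_force": force on the tool from outside, world axes, zero at the start; "wrist_torque": the same for the moment, N m; "opening": opening from 0.0 (shut) to 1.0 (fully open).
Only numpy, scipy, OpenCV 4.12 (cv2) and the standard library are available. Lean on these libraries where they do the work, as an engineer would, in place of code of your own. Each camera call takes 0.05 s, during which the arm holds its last target.

TASK

The rubbing-down is finished and the kit has been rinsed: put the whetstone, the rubber block and the cork block to dry, each lying flat and fully down in the slatted wooden rest made to its size, the same way up as it lies now, and stand the oil bottle upright in its round wooden stand. Lower the whetstone gently onto its slats, for it chips if it is dropped, and let go of everything.

Things in the scene. Friction and masses are not known exactly. Their poses are not given: they have to be found in the camera images.
- whetstone: the whetstone, a plain oblong stone with a buff upper and a grey lower layer, 42 x 120 x 24 mm, about 0.4 kg, lying loose on the table. Origin: centre of its underside; its 120 mm length runs along its y, its 42 mm width along x, z up.
- rubber_block: the rubber sanding block, dull black, its top sloping down towards both ends, 44 x 103 x 37 mm, about 0.12 kg, lying loose on its flat face. Origin: centre of its underside; length along its y, width along x, z up.
- cork_block: the cork sanding block, a speckled brown brick, 48 x 78 x 28 mm, about 0.05 kg, lying loose. Origin: centre of its underside; length along its y, width along x, z up.
- oil_bottle: the oil bottle, standing loose: a white round body 44 mm across up to 88 mm above its foot, then a blue nozzle cap 20 mm across up to 122 mm; about 0.1 kg. Grip the body, best at 60 to 85 mm above its foot. Origin: centre of its underside, z up along the bottle.
- stone_rest: fixed slatted wooden drip rest, the longest of three; outside 74 x 156 mm, 24 mm high. Pocket 54 mm (own x) by 132 mm (own y, the long side); slatted floor 12 mm above the table, rim 12 mm above that floor, left out for 60 mm in the middle of each long side for fingers. Made for the whetstone, 6 mm to spare all round. Origin: centre of underside, on the table; z up.
- rubber_rest: fixed slatted wooden drip rest, the middle one of three; outside 76 x 139 mm, 24 mm high. Pocket 56 mm (own x) by 115 mm (own y, the long side); slatted floor 12 mm above the table, rim 12 mm above that floor, left out for 60 mm in the middle of each long side for fingers. Made for the rubber block, 6 mm to spare all round. Origin: centre of underside, on the table; z up.
- cork_rest: fixed slatted wooden drip rest, the shortest of three; outside 80 x 114 mm, 24 mm high. Pocket 60 mm (own x) by 90 mm (own y, the long side); slatted floor 12 mm above the table, rim 12 mm above that floor, left out for 60 mm in the middle of each long side for fingers. Made for the cork block, 6 mm to spare all round. Origin: centre of underside, on the table; z up.
- bottle_stand: the fixed bottle stand, a turned wooden cup 88 mm across at the foot and 38 mm high; its round bore is 57 mm wide at the mouth, 52 mm at its narrowest (14 mm below the mouth) and its floor lies 10 mm above the table. Made for the oil bottle. Origin: centre of its underside on the table; z up along the bore.
Mind the look-alikes: they are no part of the job. Leave any green look-alike of the oil_bottle alone.

How it is judged:
At the end, for the whole second after the job is handed in: Whetstone, rubber block and cork block each lie flat (within 0.12 rad, right way up) on the slats of their own rest and the oil bottle stands upright (within 0.12 rad) on the floor of its stand: each centred within 12 mm of its holder, its underside within 4 mm of the holder's floor, and at rest (horizontal distance between whetstone and stone_rest below 0.012 m and z of whetstone in the frame of stone_rest between 0.008 and 0.016 m and angle between each of whetstone, rubber_block, cork_block, oil_bottle's own z axis and vertical below 0.12 rad and linear speed of each of whetstone, rubber_block, cork_block, oil_bottle below 0.02 m/s and angular speed of each of whetstone, rubber_block, cork_block, oil_bottle below 0.2 rad/s and horizontal distance between rubber_block and rubber_rest below 0.012 m and z of rubber_block in the frame of rubber_rest between 0.008 and 0.016 m and horizontal distance between cork_block and cork_rest below 0.012 m and z of cork_block in the frame of cork_rest between 0.008 and 0.016 m and horizontal distance between oil_bottle and bottle_stand below 0.012 m and z of oil_bottle in the frame of bottle_stand between 0.006 and 0.014 m); the robot touches nothing.
It fails at once if the whetstone drops onto its rest (comes down the last 28 mm faster than 0.5 m/s) (horizontal distance between whetstone and stone_rest below 0.03 m and z of whetstone in the frame of stone_rest below 0.04 m and linear speed of whetstone above 0.5 m/s).
It also fails if it takes over 120 s, if anything falls off the work surface, if the arm or the gripper's body presses on something with over 40 N, if the wrist force passes 120 N, or if a joint passes its speed limit or range.

## Working session

There is one attempt and no reset: what is moved stays moved. The work goes in short steps, Python scripts to look and compute and a tool call to move; the robot and the scene stay as the last step left them, time stands still between calls to the robot, and variables do not carry over. Pictures are saved under pics/ and viewed, and the job is handed in when it is done.

Besides the shell and the picture viewer there is one more tool, called after "Call:" by a JSON object that holds its "method" and its "body". arm_command: Moves the arm, as the interface text tells. Its arguments: {"type":"object","properties":{"steps":{"type":"array"},"force":{"type":"number"}},"required":["steps"]}

```bash
mkdir -p pics
cat > h.py <<'E'
import numpy as np,cv2
from plant import *
from scipy.spatial.transform import Rotation as R
def rot(c):
    r=np.array(c["rotation"],float)
    if r.shape==(3,3): return r
    if r.size==9: return r.reshape(3,3)
    return R.from_quat(r).as_matrix()
def K(c):
    h=c["frame"].shape[0]; f=h/2/np.tan(np.radians(c["vfov"])/2)
    return np.array([[f,0,c["cx"]],[0,f,c["cy"]],[0,0,1.]])
def px2w(c,uv,z):
    uv=np.array(uv,float).reshape(-1,1,2)
    p=cv2.undistortPoints(uv,K(c),np.array(c["dist"],float)).reshape(-1,2)
    d=np.c_[p[:,0],-p[:,1],-np.ones(len(p))]@rot(c).T
    o=np.array(c["position"]); z=np.broadcast_to(z,(len(p),))
    return o+d*((z-o[2])/d[:,2])[:,None]
def w2px(c,P):
    P=np.array(P,float).reshape(-1,3)
    q=(P-np.array(c["position"]))@rot(c); q=q*[1,-1,-1]
    return cv2.projectPoints(q,np.zeros(3),np.zeros(3),K(c),np.array(c["dist"],float))[0].reshape(-1,2)
def save(n,im): cv2.imwrite("pics/"+n,cv2.cvtColor(im,cv2.COLOR_RGB2BGR))
E
python3 - <<'E'
from h import *
for n in("scene","top"):
    c=read_camera(n); save(n+"0.png",c["frame"]); np.save(n+"0.npy",c,allow_pickle=True)
    print(n,c["vfov"],c["cx"],c["cy"],c["dist"],c["position"],c["rotation"])
print(get_state())
E
```

```text
scene 53.678820112577554 274.5089623932215 207.4172970887356 [-0.09016304  0.          0.          0.          0.        ] [0.16483864 0.69458407 0.7751133 ] [-0.1055823   0.38472264  0.88976891 -0.22170285]
top 49.762556294711416 276.9687074707893 208.42470021834063 [-0.02074263  0.          0.          0.          0.        ] [ 0.33648998 -0.0171784   1.03445062] [ 0.07275862 -0.06669865 -0.70039993  0.70689279]
{'time': 0.1, 'qpos': array([-1.32997732e+00,  2.87145479e-01,  1.57803157e+00, -1.96927402e-05,
        1.27863320e+00, -1.50014628e-01]), 'dq': array([-0.00160845, -0.00156802, -0.00346149, -0.00022433, -0.00112494,
        0.00056094]), 'joint_efforts': array([-1.39478075e-04, -4.07296801e+01, -2.93700349e+01, -1.79939802e-04,
        3.42761123e-03,  2.16365720e-06]), 'eef_pos': array([ 0.25701592, -0.62350149,  0.23003938]), 'tcp_rot': array([ 9.80965664e-01,  1.94178107e-01, -5.97408248e-05, -1.10722793e-03]), 'contact_force': array([ 0.23908137, -0.45587023,  0.41679275]), 'wrist_torque': array([ 0.01326752, -0.03217009,  0.00033738]), 'opening': 1.0016701420741156}
```

View pics/scene0.png

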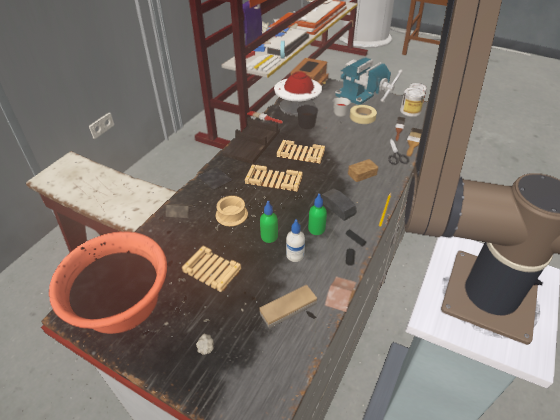

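View pics/top0.png

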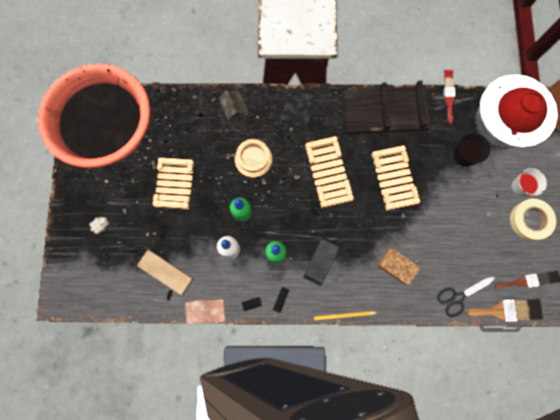

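Candidates: rests at top (174,184), (329,172), (396,178), told apart by length. Bottles at (228,246) white, with green ones at (240,209) and (275,252). Stone at (165,272), rubber at (321,262), cork at (400,266). The pink pad at (205,311) and the small black bits at (252,303) and (281,299) are not wanted. Next I'll look at close crops.

Run:
```python
from h import *
c=np.load("top0.npy",allow_pickle=True).item(); f=c["frame"]
def crop(n,x,y,w,h,s):
    im=cv2.resize(f[y:y+h,x:x+w],None,fx=s,fy=s,interpolation=cv2.INTER_CUBIC)
    im=np.clip(im.astype(float)*1.4+15,0,255).astype(np.uint8)
    for i in range(0,w,10):
        cv2.line(im,(i*s,0),(i*s,6),(255,255,0),1)
        if (x+i)%20==0: cv2.putText(im,str(x+i),(i*s,16),0,.35,(255,255,0),1)
    for i in range(0,h,10):
        cv2.line(im,(0,i*s),(6,i*s),(255,255,0),1)
        if (y+i)%20==0: cv2.putText(im,str(y+i),(8,i*s+4),0,.35,(255,255,0),1)
    save(n,im)
crop("a.png",130,130,150,170,3); crop("b.png",290,130,140,160,3)
```

```text
(no output)
```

View pics/a.png

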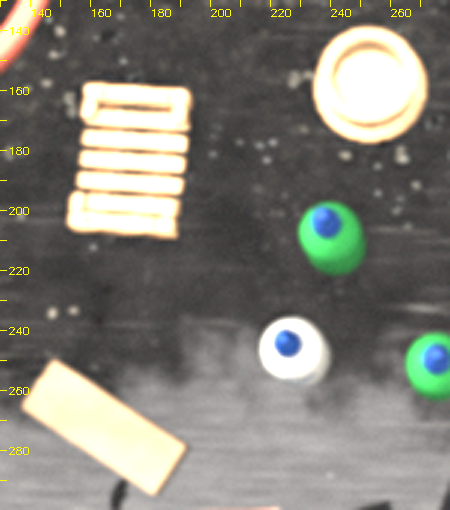

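View pics/b.png

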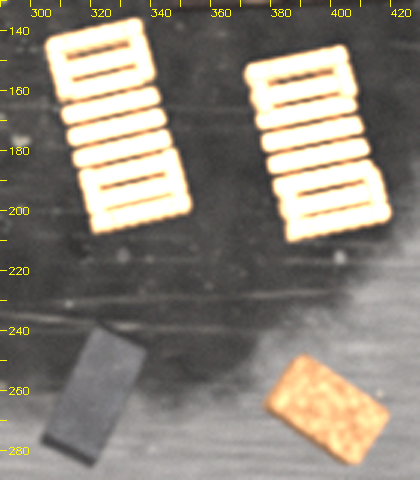

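```bash
cat > fit.py <<'E'
from h import *
from scipy.optimize import minimize
def box(w,l,h,h2=None):
    h2=h if h2 is None else h2
    v=[(sx*w/2,sy*l/2,z) for sx in(-1,1) for sy in(-1,1) for z in(0,h2)]
    if h2!=h: v+=[(sx*w/2,sy*l*.2,h) for sx in(-1,1) for sy in(-1,1)]
    return np.array(v)
def cyl(*rz):
    a=np.linspace(0,2*np.pi,32,endpoint=False)
    return np.vstack([np.c_[r*np.cos(a),r*np.sin(a),0*a+z] for r,z in rz])
S={"stone_rest":box(.074,.156,.024),"rubber_rest":box(.076,.139,.024),"cork_rest":box(.080,.114,.024),
"whetstone":box(.042,.120,.024),"rubber_block":box(.044,.103,.037,.025),"cork_block":box(.048,.078,.028),
"oil_bottle":cyl((.022,0),(.022,.085)),"bottle_stand":cyl((.044,0),(.036,.038)),
}
def pts(n,p,z0=0):
    a=p[2] if len(p)>2 else 0
    return S[n]@np.array([[np.cos(a),-np.sin(a),0],[np.sin(a),np.cos(a),0],[0,0,1]]).T+[p[0],p[1],z0]
def hull(c,n,p,z0=0): return cv2.convexHull(w2px(c,pts(n,p,z0)).astype(np.float32)).reshape(-1,2)
def sil(hl,shape,s=4):
    m=np.zeros((shape[0]*s,shape[1]*s),np.uint8)
    cv2.fillConvexPoly(m,np.round((hl+.5)*s*16-8).astype(np.int32),255,shift=4); 
    return cv2.resize(m,shape[::-1],interpolation=cv2.INTER_AREA)/255.
def seg(c,n,p,z0=0,grow=9):
    f=c["frame"]; m=(sil(hull(c,n,p,z0),f.shape[:2],1)>.5).astype(np.uint8)
    k=lambda r:cv2.getStructuringElement(2,(2*r+1,2*r+1))
    g=np.full(m.shape,cv2.GC_BGD,np.uint8)
    g[cv2.dilate(m,k(grow))>0]=cv2.GC_PR_BGD; g[m>0]=cv2.GC_PR_FGD; 
    roi=cv2.dilate(m,k(grow+14)); ys,xs=np.where(roi>0); sl=np.s_[ys.min():ys.max()+1,xs.min():xs.max()+1]
    gg=g[sl].copy(); cv2.grabCut(np.ascontiguousarray(f[sl]),gg,None,np.zeros((1,65)),np.zeros((1,65)),6,cv2.GC_INIT_WITH_MASK)
    o=np.zeros_like(m); o[sl]=((gg==1)|(gg==3))
    o=cv2.morphologyEx(o,cv2.MORPH_OPEN,k(1))
    nn,l,st,_=cv2.connectedComponentsWithStats(cv2.dilate(o,k(2)))
    if nn>1: o[l!=1+np.argmax(st[1:,4])]=0
    cn=np.argwhere(o)[:,::-1].astype(np.int32)
    h=np.zeros_like(o); cv2.fillConvexPoly(h,cv2.convexHull(cn),1)
    return h
def fit(cs,n,p,z0=0,iters=3,grow=9):
    p=np.array(p,float)
    for it in range(iters):
        ms=[seg(c,n,p,z0,grow) for c in cs]
        def cost(q):
            r=0
            for c,m in zip(cs,ms):
                s=sil(hull(c,n,q,z0),m.shape); r+=1-np.minimum(s,m).sum()/np.maximum(s,m).sum()
            return r/len(cs)
        sim=np.vstack([p]+[p+d for d in np.diag([.012,.012,.2][:len(p)])])
        r=minimize(cost,p,method="Nelder-Mead",options=dict(initial_simplex=sim,xatol=2e-4,fatol=1e-4)); p=r.x
    return p,r.fun,ms
E
cat > run1.py <<'E'
from fit import *
t=np.load("top0.npy",allow_pickle=True).item(); s=np.load("scene0.npy",allow_pickle=True).item()
I={"stone_rest":(329,172,.024,.25),"rubber_rest":(396,178,.024,.2),"cork_rest":(174,184,.024,-.05),
"whetstone":(165,272,.024,np.radians(58)),"rubber_block":(321,262,.037,-.4),"cork_block":(400,266,.028,np.radians(57)),
"oil_bottle":(227,247,.085,None),"bottle_stand":(252,158,.038,None)}
ov={"t":t["frame"].copy(),"s":s["frame"].copy()}; out={}
for n,(u,v,z,a) in I.items():
    w=px2w(t,(u,v),z)[0]; p=[w[0],w[1]]
    if a is not None: p.append(a)   # yaw of own y (length) from world x axis-ish
    ps={}
    for k,cs in (("t",[t]),("s",[s]),("ts",[t,s])):
        q,e,ms=fit(cs,n,p); ps[k]=q
        print(n,k,np.round(q,4),"err",round(e,3))
    out[n]=ps["ts"]
    for k,c in(("t",t),("s",s)):
        cv2.polylines(ov[k],[np.round(hull(c,n,ps["ts"])).astype(int)],True,(255,0,255),1)
np.save("est.npy",out,allow_pickle=True)
save("ovt.png",cv2.resize(ov["t"][120:320,120:440],None,fx=2.5,fy=2.5)); save("ovs.png",cv2.resize(ov["s"][120:340,150:400],None,fx=2.5,fy=2.5))
E
sed -i 's/"stone_rest":(329,172,.024,.25)/"stone_rest":(329,172,.024,np.pi\/2+.25)/;s/.024,.2)/.024,np.pi\/2+.2)/;s/.024,-.05)/.024,np.pi\/2-.05)/' run1.py
python3 run1.py
```

```text
stone_rest t [ 0.6311 -0.1274  1.8026] err 0.035
stone_rest s [ 0.6307 -0.134   1.8122] err 0.094
stone_rest ts [ 0.6312 -0.128   1.8059] err 0.076
rubber_rest t [ 0.6182 -0.2822  1.7787] err 0.03
rubber_rest s [ 0.6295 -0.2978  2.0248] err 0.683
rubber_rest ts [ 0.6179 -0.282   1.7888] err 0.262
cork_rest t [0.6003 0.2362 1.5229] err 0.031
cork_rest s [0.6005 0.2313 1.5057] err 0.059
cork_rest ts [0.6003 0.2345 1.5154] err 0.077Traceback (most recent call last):
  File "run1.py", line 12, in <module>
    q,e,ms=fit(cs,n,p); ps[k]=q
           ~~~^^^^^^^^
  File "fit.py", line 40, in fit
    ms=[seg(c,n,p,z0,grow) for c in cs]
        ~~~^^^^^^^^^^^^^^^
  File "fit.py", line 35, in seg
    h=np.zeros_like(o); cv2.fillConvexPoly(h,cv2.convexHull(cn),1)
                        ~~~~~~~~~~~~~~~~~~^^^^^^^^^^^^^^^^^^^^^^^^
cv2.error: OpenCV(4.12.0) /io/opencv/modules/imgproc/src/drawing.cpp:2404: error: (-215:Assertion failed) points.checkVector(2, CV_32S) >= 0 in function 'fillConvexPoly'
```

```bash
sed -i 's/np.radians(58)/-.65/;s/np.radians(57)/-.59/;s/.037,-.4)/.037,1.07)/;s/fit(cs,n,p); ps/fit(cs,n,ps.get("t",p)); ps/' run1.py
sed -i 's/    cn=np.argwhere/    if o.sum()<20: return m\n    cn=np.argwhere/' fit.py
python3 run1.py
```

```text
stone_rest t [ 0.6311 -0.1274  1.8026] err 0.035
stone_rest s [ 0.6308 -0.1342  1.8121] err 0.094
stone_rest ts [ 0.6306 -0.1282  1.8054] err 0.076
rubber_rest t [ 0.6182 -0.2822  1.7787] err 0.03
rubber_rest s [ 0.6363 -0.2941  2.0439] err 0.68
rubber_rest ts [ 0.6179 -0.2821  1.7859] err 0.262
cork_rest t [0.6003 0.2362 1.5229] err 0.031
cork_rest s [0.6004 0.2316 1.4995] err 0.061
cork_rest ts [0.6004 0.2343 1.5326] err 0.078
whetstone t [ 0.394   0.2446 -0.5657] err 0.053
whetstone s [ 0.3959  0.2375 -0.498 ] err 0.184
whetstone ts [ 0.3941  0.2426 -0.5553] err 0.163
rubber_block t [ 0.4193 -0.1062  1.1349] err 0.133
rubber_block s [ 0.4958 -0.1328  0.4411] err 0.061
rubber_block ts [ 0.422  -0.1065  1.1399] err 0.548
cork_block t [ 0.4106 -0.2802 -0.6192] err 0.069
cork_block s [ 0.4107 -0.2822 -0.603 ] err 0.059
cork_block ts [ 0.4109 -0.2808 -0.6002] err 0.067
oil_bottle t [0.4477 0.0986] err 0.11
oil_bottle s [0.4462 0.0993] err 0.222
oil_bottle ts [0.4471 0.0987] err 0.185
bottle_stand t [0.6643 0.0511] err 0.055
bottle_stand s [0.6628 0.0461] err 0.038
bottle_stand ts [0.6632 0.0492] err 0.076
```

View pics/ovt.png

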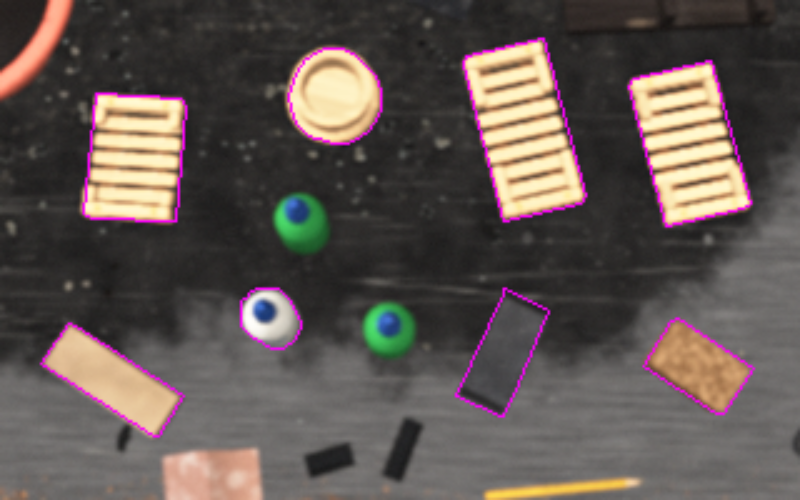

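View pics/ovs.png

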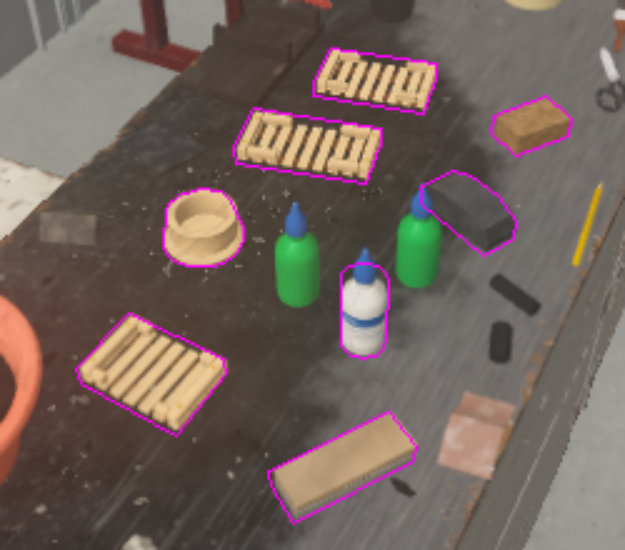

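```bash
cat > go.py <<'E'
import sys
from h import *
def go(x,y,z,phi,verbose=True):
    s=get_state(); Rm=R.from_quat(s["tcp_rot"])
    cur=np.arctan2(*Rm.as_matrix()[1::-1,0])
    k=np.round((cur-phi)/np.pi); phi2=phi+k*np.pi
    Rt=R.from_euler("z",phi2)*R.from_euler("x",np.pi)
    turn=(Rm.inv()*Rt).as_rotvec(); sh=Rm.inv().apply(np.array([x,y,z])-s["eef_pos"])
    print("t",round(s["time"],2),"pos",np.round(s["eef_pos"],4),"phi",round(cur,3),"->",round(phi2,3),"q6",round(s["qpos"][5],2),"open",round(s["opening"],3))
    print("turn",np.round(turn,3),"shift",np.round(sh,4),"rows>=",round(max(np.linalg.norm(sh)/.0625,np.degrees(np.linalg.norm(turn))/10.7),1))
if __name__=="__main__": go(*map(float,sys.argv[1:]))
E
python3 - <<'E'
from h import *
t=np.load("top0.npy",allow_pickle=True).item(); s=np.load("scene0.npy",allow_pickle=True).item()
print(px2w(t,[(238.5,204),(275.5,249.5)],.12),px2w(s,[(268,207),(319,197)],.12))
E
python3 go.py .411 -.281 .16 0.97
```

```text
[[ 0.52813505  0.07116652  0.12      ]
 [ 0.43470712 -0.0062548   0.12      ]] [[0.5234302  0.0873189  0.12      ]
 [0.43270264 0.00112557 0.12      ]]
t 0.1 pos [ 0.257  -0.6235  0.23  ] phi 0.391 -> 0.97 q6 -0.15 open 1.002
turn [-0.002 -0.001 -0.579] shift [ 0.2728 -0.2579  0.0707] rows>= 6.1
```

Call:
{"method": "arm_command", "body": {"steps": [[[0,0,-0.1],[0.045,-0.043,0.01],1],[[0,0,-0.2],[0.09,-0.086,0.02],1],[[0,0,-0.3],[0.136,-0.129,0.035],1],[[0,0,-0.4],[0.18,-0.17,0.045],1],[[0,0,-0.5],[0.225,-0.21,0.055],1],[[0,0,-0.579],[0.273,-0.258,0.07],1],[[0,0,-0.579],[0.273,-0.258,0.07],1],[[0,0,-0.579],[0.273,-0.258,0.07],1]], "force": 40}}

```text
time: 1.1
eef_pos: [0.4112, -0.2807, 0.1606]
tcp_rot: [0.885, 0.467, 0.0, -0.001]
contact_force: [0.1, 0.2, -0.4]
opening: 1.003
```

```bash
python3 go.py .411 -.281 .06 0.97
python3 - <<'E'
from h import *
t=read_camera("top");s=read_camera("scene")
P=get_state()["eef_pos"]
for n,c in(("t",t),("s",s)):
    f=c["frame"].copy(); u=w2px(c,[P])[0]; print(u)
    x,y=int(u[0]),int(u[1]); cv2.circle(f,(x,y),2,(255,0,255),1)
    y0=max(0,y-65);x0=max(0,x-65); save("c1%s.png"%n,cv2.resize(f[y0:y0+130,x0:x0+130],None,fx=4,fy=4,interpolation=2))
E
```

```text
t 1.1 pos [ 0.4112 -0.2807  0.1606] phi 0.971 -> 0.97 q6 -0.2 open 1.003
turn [-0.002 -0.001  0.001] shift [-0.0005  0.0002  0.1006] rows>= 1.6
[418.6954962  260.69793524]
[368.81148125 127.35000698]
```

View pics/c1t.png

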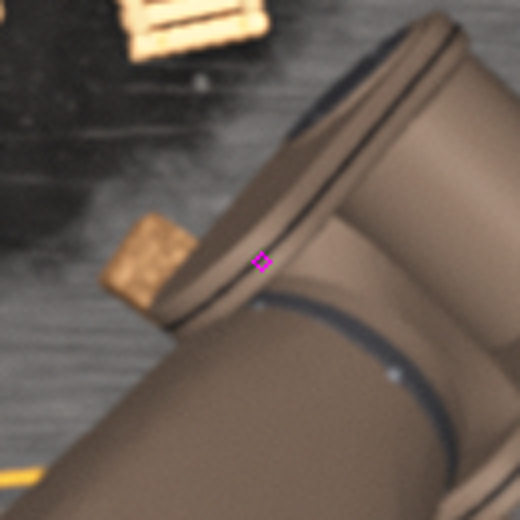

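View pics/c1s.png

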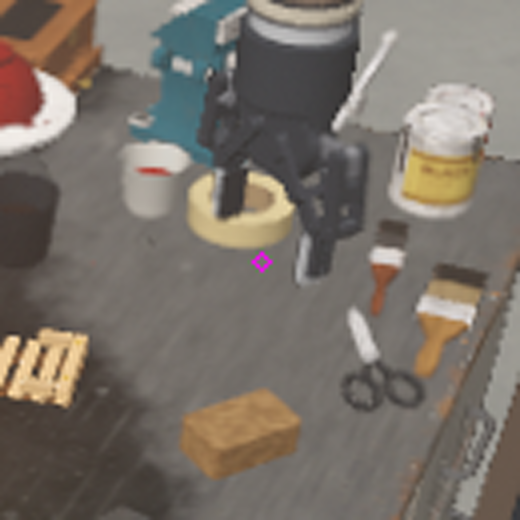

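The tool is over the cork block. Scene crop: fingertips straddle the TCP mark, with the block below.

Call:
{"method": "arm_command", "body": {"steps": [[[0,0,0],[0,0,0.05],1],[[0,0,0],[0,0,0.1],1],[[0,0,0],[0,0,0.135],1],[[0,0,0],[0,0,0.154],1],[[0,0,0],[0,0,0.154],1],[[0,0,0],[0,0,0.154],0],[[0,0,0],[0,0,0.154],-1],[[0,0,0],[0,0,0.154],-1],[[0,0,0],[0,0,0.154],-1],[[0,0,0],[0,0,0.154],-1],[[0,0,0],[0,0,0.154],-1],[[0,0,0],[0,0,0.154],-1]], "force": 30}}

```text
time: 2.7
eef_pos: [0.412, -0.2832, 0.0087]
tcp_rot: [0.885, 0.466, 0.0, 0.001]
contact_force: [-1.0, -0.8, 5.9]
opening: 0.55
```

Call:
{"method": "arm_command", "body": {"steps": [[[0,0,0],[0,0,-0.03],-1],[[0,0,0],[0,0,-0.08],-1],[[0,0,0],[0,0,-0.14],-1],[[0,0,0],[0,0,-0.19],-1],[[0,0,0],[0,0,-0.22],-1],[[0,0,0],[0,0,-0.22],-1],[[0,0,0],[0,0,-0.22],-1]]}}

```text
time: 3.58
eef_pos: [0.4109, -0.2821, 0.227]
tcp_rot: [0.885, 0.466, 0.0, -0.0]
contact_force: [-0.0, 0.8, -0.7]
opening: 0.557
```

```bash
python3 go.py .600 .234 .2 -.05
python3 - <<'E'
from fit import *
s=read_camera("scene");P=get_state()["eef_pos"];f=s["frame"].copy()
e=np.load("est.npy",allow_pickle=True).item()
cv2.polylines(f,[np.round(hull(s,"cork_block",[P[0],P[1],-.6],P[2]-.0087)).astype(int)],True,(255,0,255),1)
u=w2px(s,[P])[0].astype(int);x0=u[0]-65;y0=max(0,u[1]-65)
save("c2.png",cv2.resize(f[y0:y0+130,x0:x0+130],None,fx=4,fy=4,interpolation=2))
E
```

```text
t 3.58 pos [ 0.4109 -0.2821  0.227 ] phi 0.969 -> -0.05 q6 -0.2 open 0.557
turn [-1.000e-03 -0.000e+00  1.019e+00] shift [ 0.5324 -0.1364  0.0272] rows>= 8.8
```

View pics/c2.png

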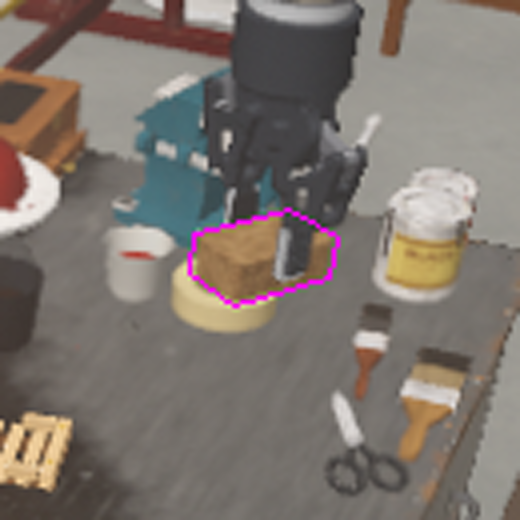

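The cork block is held squarely; its outline agrees with the TCP model. Carrying it to the cork rest.

Call:
{"method": "arm_command", "body": {"steps": [[[0,0,0.1],[0.053,-0.014,0],-1],[[0,0,0.2],[0.106,-0.028,0],-1],[[0,0,0.3],[0.16,-0.041,0],-1],[[0,0,0.4],[0.213,-0.055,0],-1],[[0,0,0.5],[0.266,-0.068,0],-1],[[0,0,0.6],[0.32,-0.082,0],-1],[[0,0,0.7],[0.373,-0.096,0],-1],[[0,0,0.8],[0.426,-0.109,0],-1],[[0,0,0.9],[0.48,-0.123,0],-1],[[0,0,1.019],[0.532,-0.136,0.01],-1],[[0,0,1.019],[0.532,-0.136,0.02],-1],[[0,0,1.019],[0.532,-0.136,0.027],-1]]}}

```text
time: 5.12
eef_pos: [0.5986, 0.2332, 0.1967]
tcp_rot: [1.0, -0.025, -0.003, 0.0]
contact_force: [-0.4, -0.5, -0.1]
opening: 0.555
```

```bash
python3 go.py .600 .234 .05 -.05
```

```text
t 5.12 pos [0.5986 0.2332 0.1967] phi -0.049 -> -0.05 q6 1.83 open 0.555
turn [0.    0.006 0.001] shift [ 0.0023 -0.0009  0.1467] rows>= 2.3
```

Call:
{"method": "arm_command", "body": {"steps": [[[0,0.003,0],[0.001,-0.001,0.05],-1],[[0,0.006,0],[0.002,-0.001,0.1],-1],[[0,0.006,0],[0.002,-0.001,0.13],-1],[[0,0.006,0],[0.002,-0.001,0.147],-1],[[0,0.006,0],[0.002,-0.001,0.147],-1],[[0,0.006,0],[0.002,-0.001,0.147],-1]]}}

```text
time: 5.88
eef_pos: [0.6011, 0.234, 0.0516]
tcp_rot: [1.0, -0.025, 0.002, -0.0]
contact_force: [-0.1, -0.9, -0.5]
opening: 0.551
```

```bash
cat > look.py <<'E'
import sys
from fit import *
# look.py name block rest dz outfile
blk,rest,dz,o=sys.argv[1],sys.argv[2],float(sys.argv[3]),sys.argv[4]
st=get_state();P=st["eef_pos"];M=R.from_quat(st["tcp_rot"]).as_matrix();phi=np.arctan2(M[1,0],M[0,0])
e=np.load("est.npy",allow_pickle=True).item(); print(np.round(P,4),phi)
for n in("scene","top"):
    c=read_camera(n);f=c["frame"].copy();np.save(o+n+".npy",c,allow_pickle=True)
    def dr(hl,col):
        cv2.polylines(big,[np.round((hl-[x0,y0]+.5)*5).astype(int)],True,col,1)
    u=w2px(c,[P])[0].astype(int);x0=u[0]-60;y0=max(0,u[1]-55)
    big=cv2.resize(f[y0:y0+115,x0:x0+120],None,fx=5,fy=5,interpolation=2)
    dr(hull(c,blk,[P[0],P[1],phi-np.pi/2],P[2]-dz),(255,0,255)); dr(hull(c,rest,e[rest]),(0,255,255))
    save(o+n+".png",big)
E
python3 look.py cork_block cork_rest .0087 c3
```

```text
[0.6011 0.234  0.0516] -0.04966522208997753
```

View pics/c3scene.png

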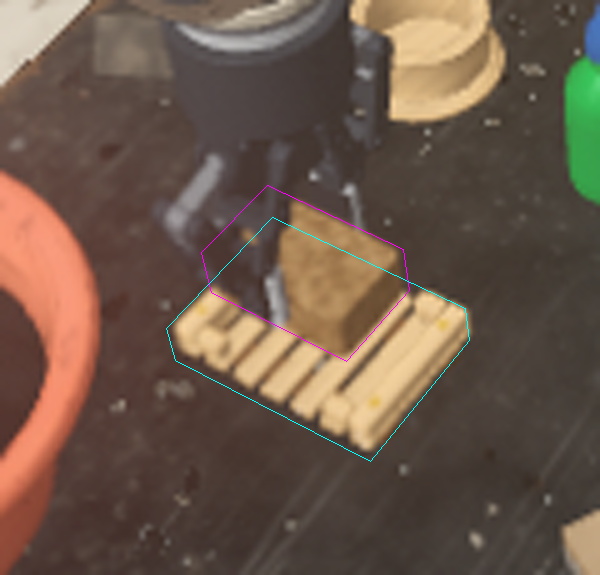

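View pics/c3top.png

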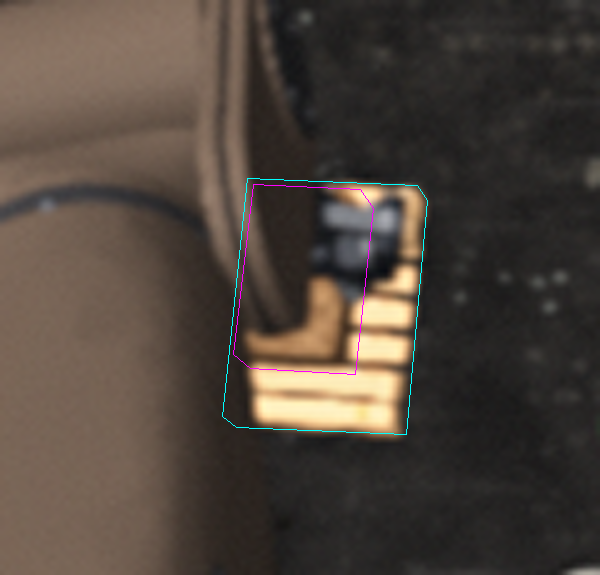

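```bash
cat > zoom.py <<'E'
import sys
from fit import *
# zoom.py npy out cx cy half blk x y yaw z  (draw all box edges)
fn,o=sys.argv[1:3]; cx,cy,hf=map(int,sys.argv[3:6]); blk=sys.argv[6]; x,y,yaw,z=map(float,sys.argv[7:11])
c=np.load(fn,allow_pickle=True).item(); k=560//(2*hf)
big=cv2.resize(c["frame"][cy-hf:cy+hf,cx-hf:cx+hf],None,fx=k,fy=k,interpolation=2)
big=np.clip(big*1.5,0,255).astype(np.uint8)
h=(hull(c,blk,[x,y,yaw],z)-[cx-hf,cy-hf]+.5)*k
cv2.polylines(big,[np.round(h).astype(int)],True,(255,0,255),1); save(o,big)
E
python3 zoom.py c3top.npy z1.png 180 195 28 cork_block .6011 .234 -1.62 .0429
python3 zoom.py c3scene.npy z2.png 215 255 28 cork_block .6011 .234 -1.62 .0429
```

```text
(no output)
```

View pics/z1.png

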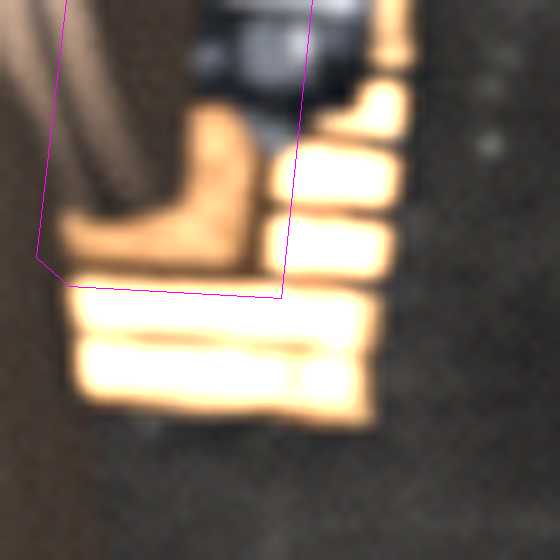

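View pics/z2.png

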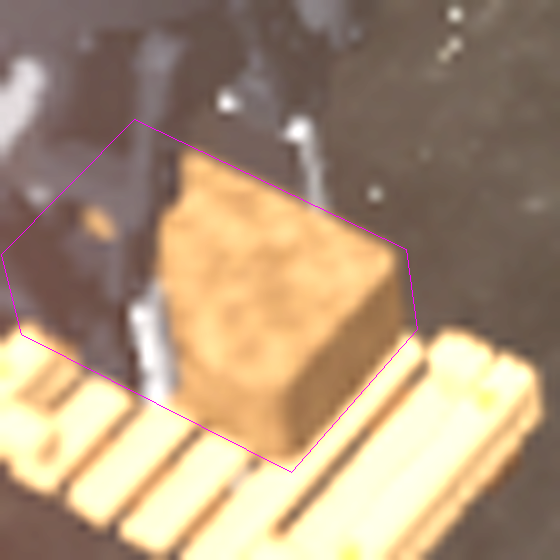

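```bash
python3 go.py .599 .2325 .0215 -.05
```

```text
t 5.97 pos [0.6012 0.2343 0.0519] phi -0.049 -> -0.05 q6 1.84 open 0.552
turn [-0.001 -0.004  0.001] shift [-0.0022  0.0019  0.0304] rows>= 0.5
```

Call:
{"method": "arm_command", "body": {"steps": [[[0,-0.004,0],[-0.002,0.002,0.005],-1],[[0,-0.004,0],[-0.002,0.002,0.012],-1],[[0,-0.004,0],[-0.002,0.002,0.02],-1],[[0,-0.004,0],[-0.002,0.002,0.026],-1],[[0,-0.004,0],[-0.002,0.002,0.03],-1],[[0,-0.004,0],[-0.002,0.002,0.031],-1],[[0,-0.004,0],[-0.002,0.002,0.031],-1]]}}

```text
time: 6.85
eef_pos: [0.5993, 0.2324, 0.0209]
tcp_rot: [1.0, -0.025, 0.0, -0.0]
contact_force: [-0.4, -0.5, -0.7]
opening: 0.552
```

Release, partly at first, then back out.

Call:
{"method": "arm_command", "body": {"steps": [[[0,0,0],[0,0,0],0.3],[[0,0,0],[0,0,0],0.4],[[0,0,0],[0,0,0],0.4],[[0,0,0],[0,0,-0.02],0.5],[[0,0,0],[0,0,-0.06],0.7],[[0,0,0],[0,0,-0.11],1],[[0,0,0],[0,0,-0.16],1],[[0,0,0],[0,0,-0.2],1],[[0,0,0],[0,0,-0.2],1]]}}

```text
time: 7.98
eef_pos: [0.6019, 0.2329, 0.2282]
tcp_rot: [1.0, -0.025, 0.006, -0.002]
contact_force: [0.3, -0.6, 0.6]
opening: 1.0
```

```bash
python3 go.py .394 .242 .12 1.01
python3 - <<'E'
from fit import *
c=read_camera("scene"); np.save("c4.npy",c,allow_pickle=True)
save("c4.png",cv2.resize(c["frame"][210:320,150:280],None,fx=5,fy=5,interpolation=2))
E
```

```text
t 7.97 pos [0.6019 0.2329 0.2282] phi -0.049 -> 1.01 q6 1.83 open 1.0
turn [ 0.003 -0.012 -1.059] shift [-0.2094  0.0016  0.1059] rows>= 5.7
```

View pics/c4.png

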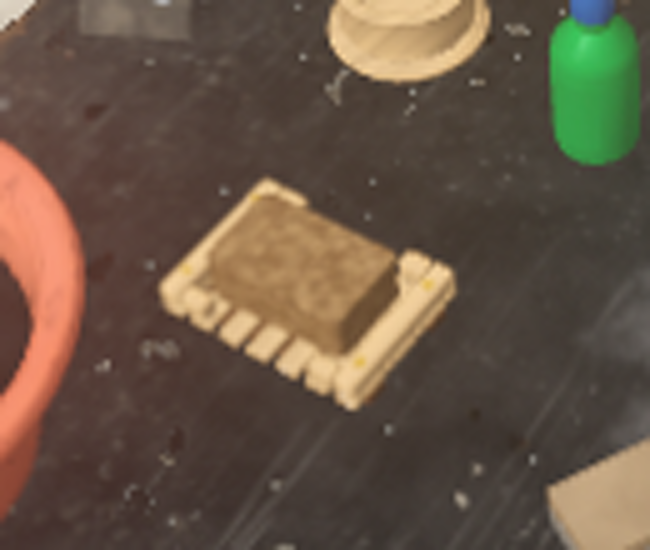

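Crop shows the cork block (px ~ (212,264) in the full frame) seated between the end rims. Next the whetstone.

Call:
{"method": "arm_command", "body": {"steps": [[[0,0,-0.15],[-0.03,0,0],1],[[0,0,-0.3],[-0.065,0,0.01],1],[[0,0,-0.45],[-0.1,0,0.02],1],[[0,0,-0.6],[-0.135,0,0.03],1],[[0,0,-0.75],[-0.17,0,0.05],1],[[0,0,-0.9],[-0.2,0.001,0.07],1],[[0.003,-0.012,-1.059],[-0.209,0.002,0.106],1],[[0.003,-0.012,-1.059],[-0.209,0.002,0.106],1],[[0.003,-0.012,-1.059],[-0.209,0.002,0.106],1]]}}

```text
time: 9.15
eef_pos: [0.3928, 0.2411, 0.1179]
tcp_rot: [0.876, 0.483, -0.002, -0.001]
contact_force: [0.5, -0.8, -0.1]
opening: 1.005
```

```bash
python3 go.py .3945 .2415 .0065 1.02;python3 look.py whetstone whetstone .114 w1
```

```text
t 9.15 pos [0.3928 0.2411 0.1179] phi 1.007 -> 1.02 q6 0.89 open 1.005
turn [-0.004  0.003 -0.013] shift [0.0016 0.0017 0.1114] rows>= 1.8
[0.3928 0.2411 0.1179] 1.0074135097747106
```

View pics/w1scene.png

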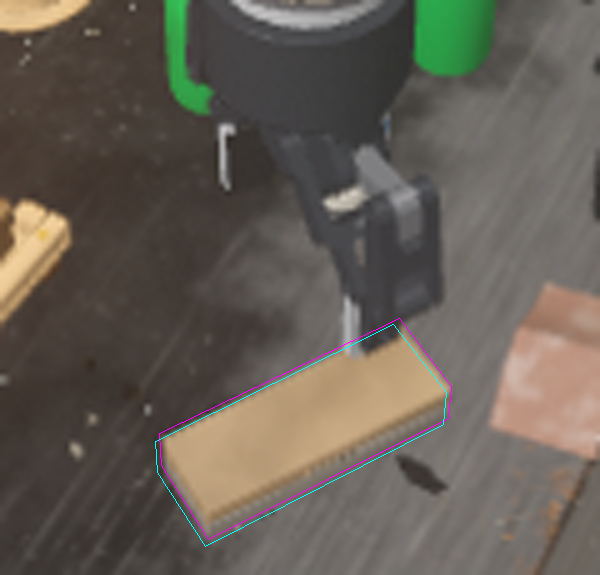

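The stone's outline matches the tool axis. Descend and grip.

Call:
{"method": "arm_command", "body": {"steps": [[[0,0,0],[0,0,0.04],1],[[-0.002,0.002,0],[0.001,0,0.08],1],[[-0.004,0.003,0],[0.001,0.001,0.1],1],[[-0.004,0.003,0],[0.001,0.001,0.111],1],[[-0.004,0.003,0],[0.001,0.001,0.111],1],[[-0.004,0.003,0],[0.001,0.001,0.111],0],[[-0.004,0.003,0],[0.001,0.001,0.111],-1],[[-0.004,0.003,0],[0.001,0.001,0.111],-1],[[-0.004,0.003,0],[0.001,0.001,0.111],-1],[[-0.004,0.003,0],[0.001,0.001,0.111],-1],[[-0.004,0.003,0],[0.001,0.001,0.111],-1],[[-0.004,0.003,0],[0.001,0.001,0.111],-1]], "force": 70}}

```text
time: 10.75
eef_pos: [0.3959, 0.2422, 0.0092]
tcp_rot: [0.876, 0.483, 0.002, 0.0]
contact_force: [-1.4, 1.1, 6.8]
opening: 0.474
```

```bash
python3 go.py .3945 .2415 .0065 1.02
```

```text
t 10.75 pos [0.3959 0.2422 0.0092] phi 1.008 -> 1.02 q6 0.89 open 0.474
turn [ 0.003 -0.003 -0.012] shift [-0.0013 -0.0008  0.0027] rows>= 0.1
```

Call:
{"method": "arm_command", "body": {"steps": [[[0,0,0],[0,0,-0.02],-1],[[0,0,0],[0,0,-0.06],-1],[[0,0,0],[0,0,-0.11],-1],[[0,0,0],[0,0,-0.16],-1],[[0,0,0],[0,0,-0.2],-1],[[0,0,0],[0,0,-0.22],-1],[[0,0,0],[0,0,-0.22],-1]]}}

```text
time: 11.62
eef_pos: [0.3953, 0.242, 0.2301]
tcp_rot: [0.876, 0.483, 0.003, 0.001]
contact_force: [-0.2, 1.0, -3.5]
opening: 0.474
```

```bash
python3 go.py .631 -.129 .225 .235;python3 look.py whetstone whetstone .0092 w2
```

```text
t 11.62 pos [0.3953 0.242  0.2301] phi 1.008 -> 0.235 q6 0.89 open 0.474
turn [ 0.002 -0.007  0.773] shift [-0.188   0.3973  0.0059] rows>= 7.0
[0.3953 0.242  0.2301] 1.0079529870062742
```

View pics/w2scene.png

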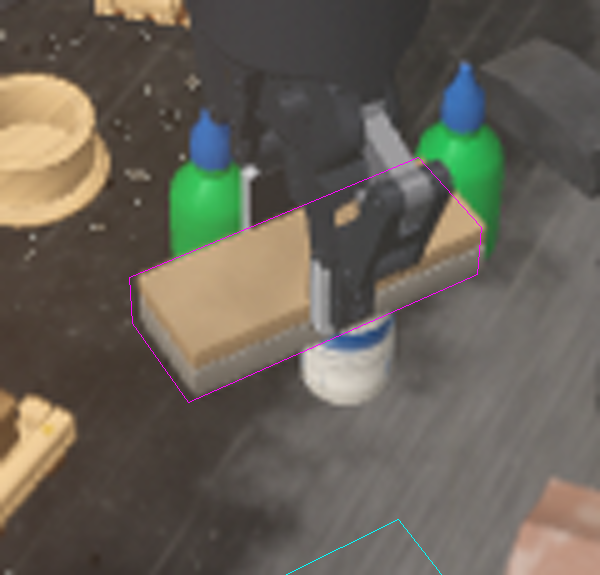

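Call:
{"method": "arm_command", "body": {"steps": [[[0,0,0.06],[-0.015,0.032,0],-1],[[0,0,0.15],[-0.036,0.076,0],-1],[[0,0,0.24],[-0.057,0.121,0],-1],[[0,0,0.33],[-0.079,0.167,0],-1],[[0,0,0.42],[-0.101,0.213,0],-1],[[0,0,0.51],[-0.122,0.258,0],-1],[[0,0,0.6],[-0.144,0.304,0],-1],[[0,0,0.69],[-0.166,0.35,0],-1],[[0.002,-0.004,0.75],[-0.18,0.382,0.003],-1],[[0.002,-0.007,0.773],[-0.188,0.397,0.006],-1],[[0.002,-0.007,0.773],[-0.188,0.397,0.006],-1],[[0.002,-0.007,0.773],[-0.188,0.397,0.006],-1]]}}

```text
time: 13.22
eef_pos: [0.6285, -0.128, 0.2206]
tcp_rot: [0.993, 0.118, -0.004, -0.0]
contact_force: [-0.2, 0.7, -3.4]
opening: 0.475
```

```bash
python3 go.py .631 -.129 .055 .235
```

```text
t 13.22 pos [ 0.6285 -0.128   0.2206] phi 0.236 -> 0.235 q6 0.98 open 0.475
turn [-0.001  0.007  0.001] shift [0.0034 0.0017 0.1656] rows>= 2.7
```

Call:
{"method": "arm_command", "body": {"steps": [[[0,0.003,0],[0.001,0.001,0.04],-1],[[0,0.007,0],[0.002,0.001,0.085],-1],[[-0.001,0.007,0],[0.003,0.001,0.12],-1],[[-0.001,0.007,0],[0.003,0.001,0.145],-1],[[-0.001,0.007,0],[0.003,0.001,0.16],-1],[[-0.001,0.007,0],[0.003,0.001,0.165],-1],[[-0.001,0.007,0],[0.003,0.001,0.165],-1]]}}

```text
time: 14.1
eef_pos: [0.6309, -0.1283, 0.0565]
tcp_rot: [0.993, 0.118, 0.0, 0.0]
contact_force: [0.8, 0.4, -4.0]
opening: 0.47
```

```bash
python3 look.py whetstone stone_rest .0092 w3
```

```text
[ 0.6309 -0.1283  0.0565] 0.23670966652148792
```

View pics/w3scene.png

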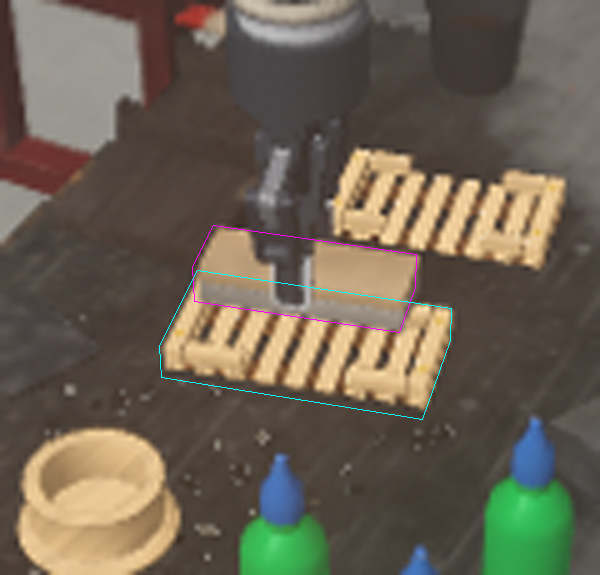

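View pics/w3top.png

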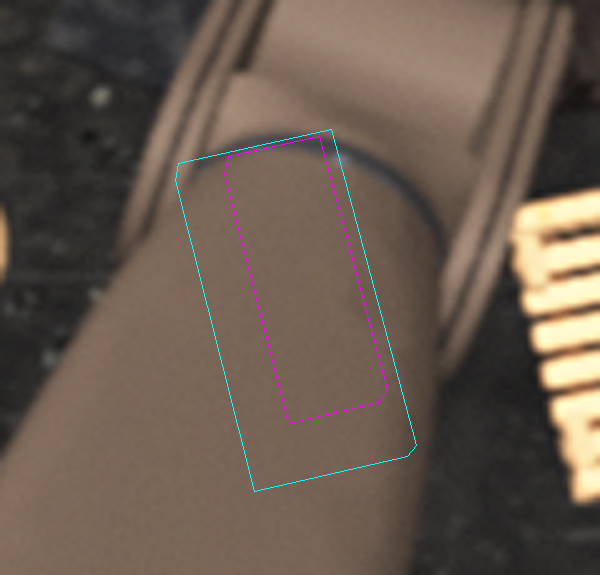

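```bash
cat > rz.py <<'E'
import sys
from fit import *
# rz.py npy out W L w l  x y yaw ; draws outer & pocket at z=.024
fn,o=sys.argv[1:3]; W,L,w,l,x,y,yaw=map(float,sys.argv[3:10]); s=float(sys.argv[10]) if len(sys.argv)>10 else 8
c=np.load(fn,allow_pickle=True).item()
def rect(a,b,z):
    v=np.array([(-a/2,-b/2),(a/2,-b/2),(a/2,b/2),(-a/2,b/2)])@np.array([[np.cos(yaw),np.sin(yaw)],[-np.sin(yaw),np.cos(yaw)]])+[x,y]
    return w2px(c,np.c_[v,np.full(4,z)])
u=rect(W,L,.024); x0,y0=np.floor(u.min(0)-6).astype(int); x1,y1=np.ceil(u.max(0)+8).astype(int); s=int(min(s,790//(x1-x0),590//(y1-y0)))
big=cv2.resize(c["frame"][y0:y1,x0:x1],None,fx=s,fy=s,interpolation=2); big=np.clip(big*1.15,0,255).astype(np.uint8)
for r,col in((u,(0,255,255)),(rect(w,l,.024),(255,0,255))): cv2.polylines(big,[np.round((r-[x0,y0]+.5)*s).astype(int)],True,col,1)
save(o,big)
E
python3 rz.py scene0.npy r1.png .074 .156 .054 .132 .6306 -.1282 1.805; python3 rz.py top0.npy r2.png .074 .156 .054 .132 .6306 -.1282 1.805
```

```text
(no output)
```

View pics/r1.png

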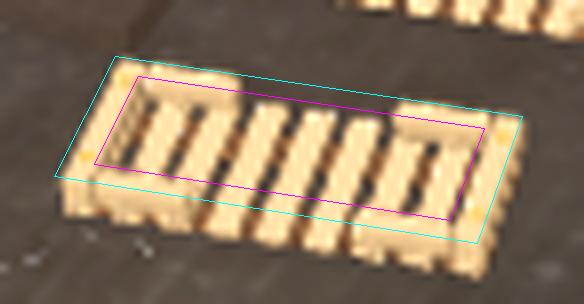

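View pics/r2.png

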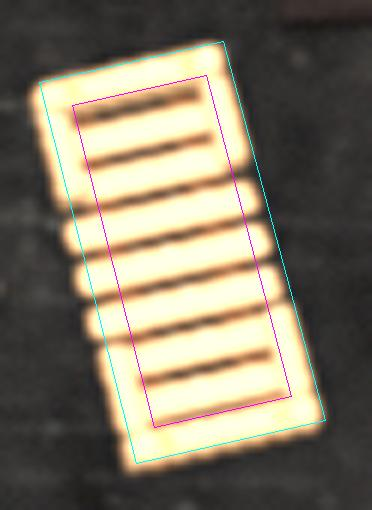

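The crops show that the rim-top and pocket outlines fit in both cameras (scene pocket corners within about 1 px). Lower the stone slowly.

```bash
python3 go.py .630 -.1297 .0205 .235
```

```text
t 14.2 pos [ 0.6314 -0.1287  0.0572] phi 0.236 -> 0.235 q6 0.98 open 0.47
turn [ 0.002 -0.002  0.001] shift [-0.0017  0.0006  0.0367] rows>= 0.6
```

Call:
{"method": "arm_command", "body": {"steps": [[[0,0,0],[-0.001,0,0.008],-1],[[0,0,0],[-0.002,0.001,0.016],-1],[[0,0,0],[-0.002,0.001,0.022],-1],[[0,0,0],[-0.002,0.001,0.026],-1],[[0,0,0],[-0.002,0.001,0.029],-1],[[0,0,0],[-0.002,0.001,0.032],-1],[[0,0,0],[-0.002,0.001,0.034],-1],[[0,0,0],[-0.002,0.001,0.0355],-1],[[0,0,0],[-0.002,0.001,0.0365],-1],[[0,0,0],[-0.002,0.001,0.0365],-1],[[0,0,0],[-0.002,0.001,0.0365],-1]]}}

```text
time: 15.58
eef_pos: [0.6299, -0.1302, 0.0213]
tcp_rot: [0.993, 0.118, 0.001, 0.001]
contact_force: [-2.5, 0.8, 2.2]
opening: 0.468
```

Contact at z 0.0213, as expected (0.0212). Release.

Call:
{"method": "arm_command", "body": {"steps": [[[0,0,0],[0,0,0],0.1],[[0,0,0],[0,0,0],0.25],[[0,0,0],[0,0,0],0.25],[[0,0,0],[0,0,-0.015],0.3],[[0,0,0],[0,0,-0.05],0.5],[[0,0,0],[0,0,-0.1],0.8],[[0,0,0],[0,0,-0.15],1],[[0,0,0],[0,0,-0.18],1],[[0,0,0],[0,0,-0.18],1]]}}

```text
time: 16.7
eef_pos: [0.6316, -0.1307, 0.2066]
tcp_rot: [0.993, 0.118, 0.005, 0.003]
contact_force: [-0.9, -0.8, -0.2]
opening: 1.0
```

```bash
python3 go.py .421 -.106 .14 2.70
python3 - <<'E'
from h import *
c=read_camera("scene"); np.save("w4.npy",c,allow_pickle=True)
save("w4.png",cv2.resize(c["frame"][135:240,220:370],None,fx=5,fy=5,interpolation=2))
E
```

```text
t 16.7 pos [ 0.6316 -0.1307  0.2066] phi 0.237 -> -0.442 q6 0.97 open 1.0
turn [ 0.003 -0.011  0.678] shift [-0.1996 -0.0738  0.0642] rows>= 3.6
```

View pics/w4.png

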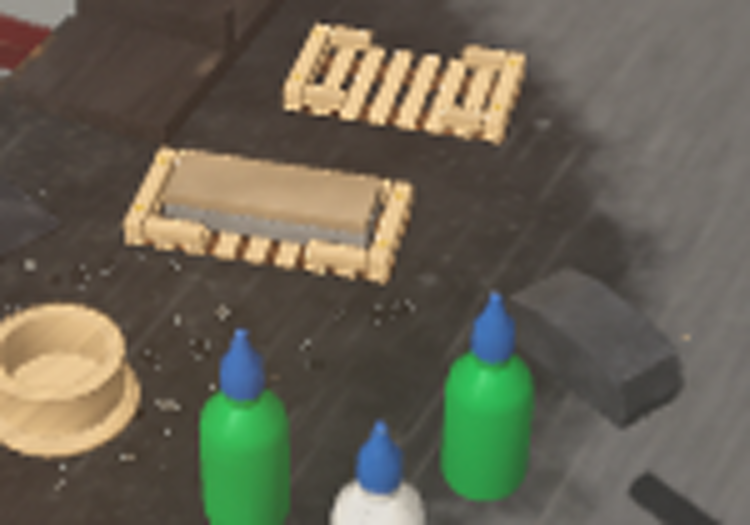

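The stone sits in its rest (full-frame px ~ (273,177)). Check the rubber block outline before going to it.

```bash
python3 zoom.py w4.npy q1.png 337 205 35 rubber_block .421 -.1065 1.14 0; python3 zoom.py top0.npy q2.png 321 262 35 rubber_block .421 -.1065 1.14 0; python3 -c "
import cv2,numpy as np
cv2.imwrite('pics/q3.png',np.hstack([cv2.imread('pics/q1.png'),cv2.imread('pics/q2.png')])[:, :].copy()) if 0 else None
a=cv2.imread('pics/q1.png');b=cv2.imread('pics/q2.png');cv2.imwrite('pics/q3.png',cv2.resize(np.hstack([a,b]),(800,400)))"
```

```text
(no output)
```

View pics/q3.png

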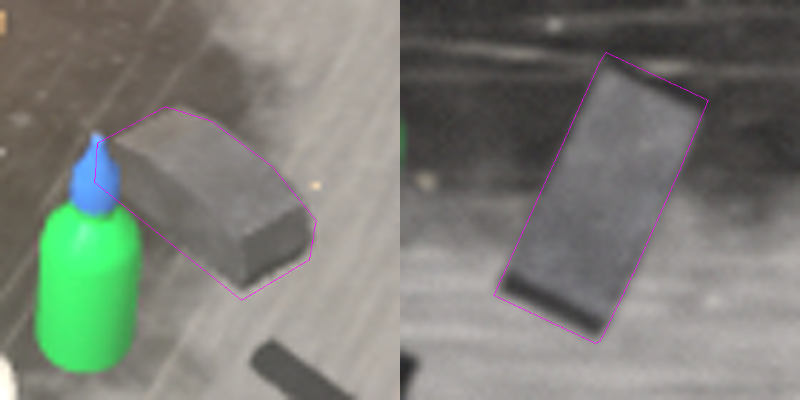

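```bash
python3 go.py .421 -.107 .14 -.431
```

```text
t 16.75 pos [ 0.6302 -0.1302  0.2035] phi 0.237 -> -0.431 q6 0.97 open 0.997
turn [ 0.002 -0.006  0.668] shift [-0.1983 -0.0718  0.0622] rows>= 3.6
```

Call:
{"method": "arm_command", "body": {"steps": [[[0,0,0.12],[-0.033,-0.012,0],1],[[0,0,0.26],[-0.075,-0.028,0.005],1],[[0,0,0.4],[-0.12,-0.044,0.01],1],[[0,0,0.54],[-0.165,-0.06,0.02],1],[[0,-0.006,0.64],[-0.19,-0.071,0.04],1],[[0.003,-0.011,0.669],[-0.2,-0.073,0.064],1],[[0.003,-0.011,0.669],[-0.2,-0.073,0.064],1],[[0.003,-0.011,0.669],[-0.2,-0.073,0.064],1]]}}

```text
time: 17.75
eef_pos: [0.4194, -0.1064, 0.1382]
tcp_rot: [0.977, -0.214, -0.002, -0.0]
contact_force: [0.0, -0.5, 0.1]
opening: 1.002
```

```bash
python3 go.py .421 -.107 .0065 -.431; python3 look.py rubber_block rubber_block .137 b1
```

```text
t 17.75 pos [ 0.4194 -0.1064  0.1382] phi -0.432 -> -0.431 q6 1.52 open 1.002
turn [ 0.     0.005 -0.001] shift [ 0.0024 -0.0002  0.1317] rows>= 2.1
[ 0.4194 -0.1064  0.1382] -0.4321763673539734
```

View pics/b1scene.png

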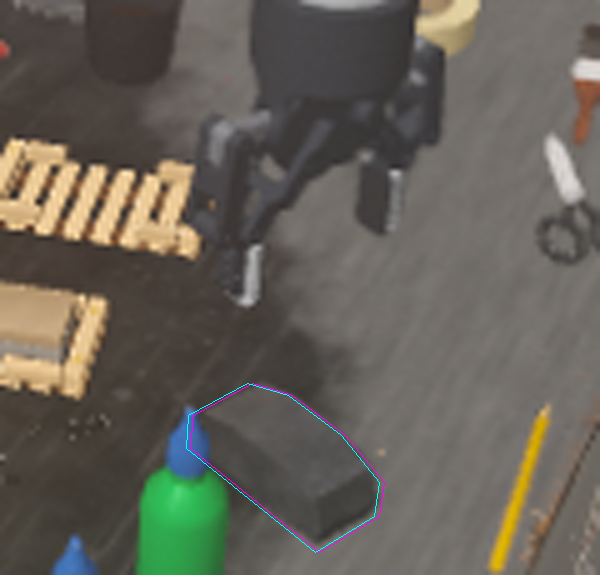

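Call:
{"method": "arm_command", "body": {"steps": [[[0,0.003,0],[0.001,0,0.045],1],[[0,0.005,0],[0.002,0,0.09],1],[[0,0.005,0],[0.002,0,0.118],1],[[0,0.005,0],[0.002,0,0.131],1],[[0,0.005,0],[0.002,0,0.131],1],[[0,0.005,0],[0.002,0,0.131],0],[[0,0.005,0],[0.002,0,0.131],-1],[[0,0.005,0],[0.002,0,0.131],-1],[[0,0.005,0],[0.002,0,0.131],-1],[[0,0.005,0],[0.002,0,0.131],-1],[[0,0.005,0],[0.002,0,0.131],-1],[[0,0.005,0],[0.002,0,0.131],-1]], "force": 40}}

```text
time: 19.35
eef_pos: [0.4226, -0.108, 0.0094]
tcp_rot: [0.977, -0.214, 0.002, 0.001]
contact_force: [-0.9, 0.8, 6.2]
opening: 0.5
```

Call:
{"method": "arm_command", "body": {"steps": [[[0,0,0],[0,0,-0.02],-1],[[0,0,0],[0,0,-0.07],-1],[[0,0,0],[0,0,-0.12],-1],[[0,0,0],[0,0,-0.16],-1],[[0,0,0],[0,0,-0.18],-1],[[0,0,0],[0,0,-0.18],-1]]}}

```text
time: 20.1
eef_pos: [0.4227, -0.1078, 0.1909]
tcp_rot: [0.977, -0.214, 0.004, 0.001]
contact_force: [0.2, -0.0, -2.4]
opening: 0.501
```

```bash
python3 go.py .618 -.283 .19 .213; python3 look.py rubber_block rubber_block .009 b2;  python3 rz.py scene0.npy r1.png .076 .139 .056 .115 .618 -.282 1.784; python3 rz.py top0.npy r2.png .076 .139 .056 .115 .618 -.282 1.784
```

```text
t 20.1 pos [ 0.4227 -0.1078  0.1909] phi -0.432 -> 0.213 q6 1.52 open 0.501
turn [ 0.004 -0.008 -0.645] shift [0.2507 0.0773 0.0031] rows>= 4.2
[ 0.4227 -0.1078  0.1909] -0.43180130260895544
```

View pics/b2scene.png

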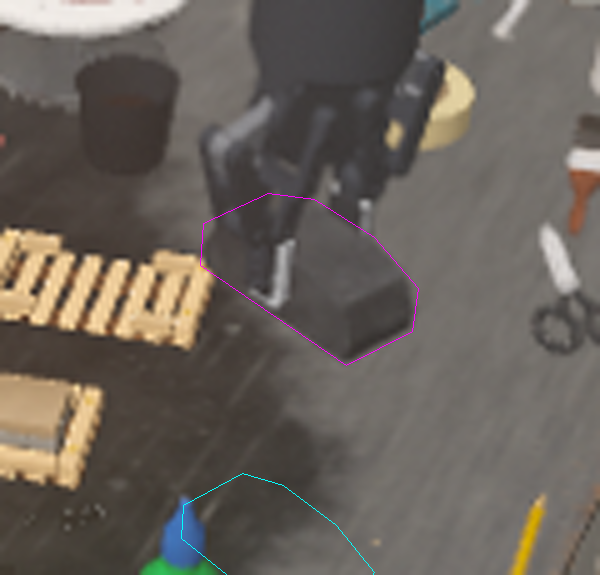

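View pics/r1.png

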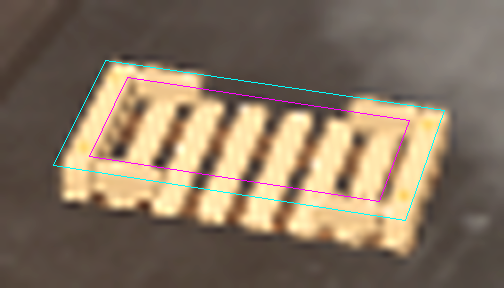

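View pics/r2.png

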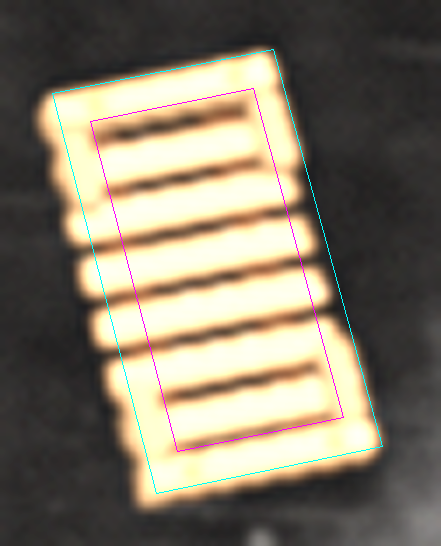

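Call:
{"method": "arm_command", "body": {"steps": [[[0,0,-0.09],[0.035,0.011,0],-1],[[0,0,-0.2],[0.08,0.025,0],-1],[[0,0,-0.32],[0.125,0.038,0],-1],[[0,0,-0.44],[0.17,0.052,0],-1],[[0,0,-0.55],[0.212,0.065,0],-1],[[0.002,-0.004,-0.62],[0.238,0.073,0.002],-1],[[0.004,-0.008,-0.645],[0.25,0.077,0.003],-1],[[0.004,-0.008,-0.645],[0.25,0.077,0.003],-1],[[0.004,-0.008,-0.645],[0.25,0.077,0.003],-1]]}}

```text
time: 21.32
eef_pos: [0.6152, -0.2807, 0.1851]
tcp_rot: [0.994, 0.106, -0.003, -0.002]
contact_force: [0.2, 0.2, -1.1]
opening: 0.504
```

```bash
python3 go.py .617 -.2825 .055 .213
```

```text
t 21.32 pos [ 0.6152 -0.2807  0.1851] phi 0.213 -> 0.213 q6 0.78 open 0.504
turn [-0.006  0.006 -0.   ] shift [0.0021 0.0028 0.1301] rows>= 2.1
```

Call:
{"method": "arm_command", "body": {"steps": [[[-0.003,0.003,0],[0.001,0.001,0.04],-1],[[-0.006,0.006,0],[0.001,0.002,0.08],-1],[[-0.006,0.006,0],[0.001,0.002,0.11],-1],[[-0.006,0.006,0],[0.001,0.002,0.13],-1],[[-0.006,0.006,0],[0.001,0.002,0.13],-1],[[-0.006,0.006,0],[0.001,0.002,0.13],-1]]}}

```text
time: 22.08
eef_pos: [0.6167, -0.2824, 0.057]
tcp_rot: [0.994, 0.106, 0.001, 0.001]
contact_force: [0.1, -1.1, -1.3]
opening: 0.505
```

```bash
python3 look.py rubber_block rubber_rest .009 b3; python3 go.py .617 -.282 .0205 .213
```

```text
[ 0.6167 -0.2824  0.057 ] 0.21302383031401276
t 22.18 pos [ 0.617  -0.2827  0.0574] phi 0.213 -> 0.213 q6 0.78 open 0.508
turn [ 0.003 -0.003 -0.   ] shift [ 0.0001 -0.0008  0.0369] rows>= 0.6
```

View pics/b3scene.png

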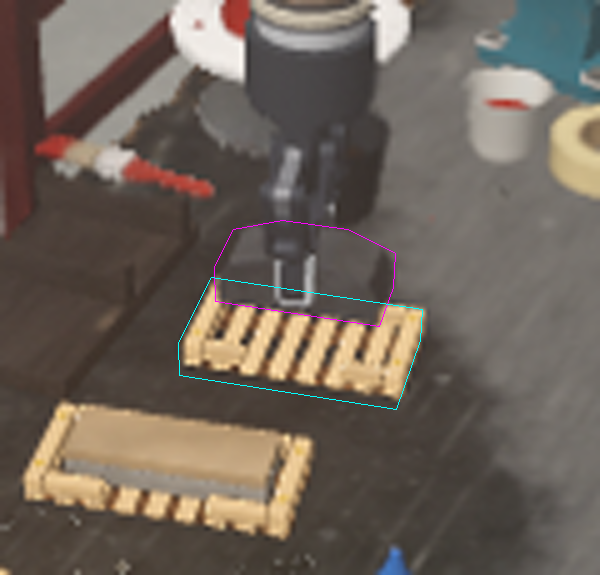

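Call:
{"method": "arm_command", "body": {"steps": [[[0,0,0],[0,0,0.008],-1],[[0,0,0],[0,0,0.016],-1],[[0,0,0],[0,0,0.022],-1],[[0,0,0],[0,0,0.028],-1],[[0,0,0],[0,0,0.032],-1],[[0,0,0],[0,0,0.035],-1],[[0,0,0],[0,0,0.037],-1],[[0,0,0],[0,0,0.037],-1],[[0,0,0],[0,0,0.037],-1]]}}

```text
time: 23.3
eef_pos: [0.6174, -0.283, 0.0215]
tcp_rot: [0.994, 0.106, 0.002, 0.002]
contact_force: [-3.3, 0.6, 4.2]
opening: 0.503
```

Call:
{"method": "arm_command", "body": {"steps": [[[0,0,0],[0,0,0],0.15],[[0,0,0],[0,0,0],0.3],[[0,0,0],[0,0,0],0.3],[[0,0,0],[0,0,-0.015],0.3],[[0,0,0],[0,0,-0.05],0.5],[[0,0,0],[0,0,-0.1],0.8],[[0,0,0],[0,0,-0.15],1],[[0,0,0],[0,0,-0.2],1],[[0,0,0],[0,0,-0.23],1],[[0,0,0],[0,0,-0.23],1]]}}

```text
time: 24.55
eef_pos: [0.618, -0.2832, 0.2569]
tcp_rot: [0.994, 0.106, 0.005, 0.004]
contact_force: [0.8, -0.7, 0.4]
opening: 1.002
```

```bash
python3 go.py .447 .099 .25 -1.2
python3 - <<'E'
from fit import *
c=read_camera("scene"); np.save("b4.npy",c,allow_pickle=True)
save("b4.png",cv2.resize(c["frame"][130:270,190:360],None,fx=4,fy=4,interpolation=2))
e=np.load("est.npy",allow_pickle=True).item()
f=c["frame"]; 
for nm,p in(("oil_bottle",e["oil_bottle"]),): 
    big=cv2.resize(f[205:275,260:330],None,fx=7,fy=7,interpolation=2)
    for a,col in((hull(c,nm,p),(255,0,255)),): cv2.polylines(big,[np.round((a-[260,205]+.5)*7).astype(int)],True,col,1)
    save("o1.png",big)
E
```

```text
t 24.55 pos [ 0.618  -0.2832  0.2569] phi 0.213 -> -1.2 q6 0.78 open 1.002
turn [ 1.000e-03 -1.500e-02  1.413e+00] shift [-0.0864 -0.4098  0.002 ] rows>= 7.6
```

View pics/b4.png

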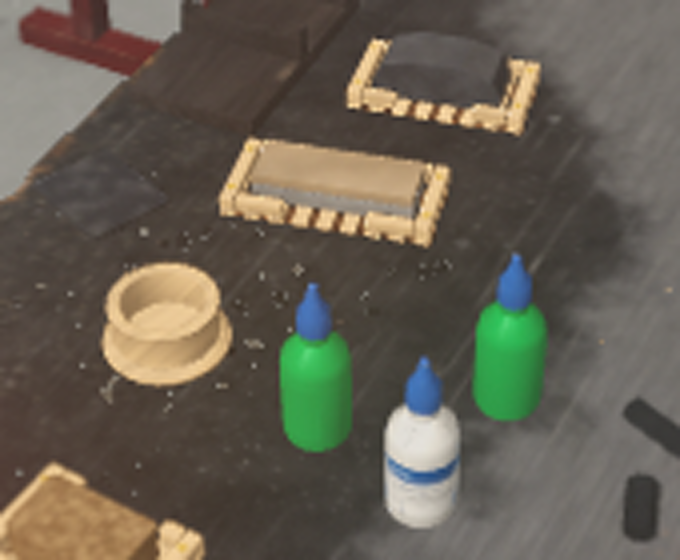

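View pics/o1.png

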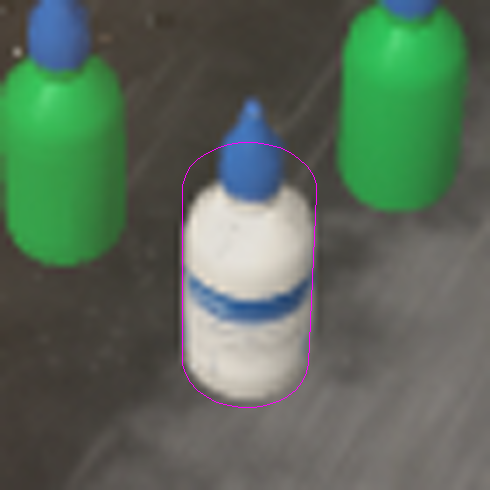

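Rubber is seated too (full-frame px ~ (302,147)). The white bottle is at scene px (296,240), and the two green ones beside it are left alone. Turn the other way round to spare the last joint.

```bash
python3 go.py .447 .0985 .24 .213
```

```text
t 24.6 pos [ 0.617  -0.2826  0.2535] phi 0.213 -> 0.213 q6 0.78 open 1.0
turn [ 0.006 -0.006  0.   ] shift [-0.0856 -0.4085  0.0105] rows>= 6.7
```

Call:
{"method": "arm_command", "body": {"steps": [[[0,0,-0.15],[-0.008,-0.036,0],1],[[0,0,-0.32],[-0.016,-0.073,0],1],[[0,0,-0.49],[-0.024,-0.11,0],1],[[0,0,-0.66],[-0.032,-0.147,0],1],[[0,0,-0.83],[-0.04,-0.184,0],1],[[0,0,-1.0],[-0.048,-0.222,0],1],[[0,0,-1.17],[-0.056,-0.26,0],1],[[0,0,-1.34],[-0.064,-0.3,0],1],[[0,0,-1.51],[-0.072,-0.338,0],1],[[0,0,-1.68],[-0.08,-0.375,0],1],[[0,0,-1.85],[-0.086,-0.409,0.005],1],[[0,0,-1.887],[-0.086,-0.409,0.01],1]]}}

```text
time: 26.1
eef_pos: [0.4446, 0.1004, 0.2381]
tcp_rot: [0.496, 0.869, -0.001, 0.003]
contact_force: [0.4, -0.3, 0.7]
opening: 1.006
```

```bash
python3 go.py .447 .0985 .18 2.1
```

```text
t 26.1 pos [0.4446 0.1004 0.2381] phi 2.105 -> 2.1 q6 -0.53 open 1.006
turn [0.    0.006 0.005] shift [-0.0025  0.0011  0.0581] rows>= 0.9
```

Call:
{"method": "arm_command", "body": {"steps": [[[0,0.003,0.002],[-0.002,0.001,0.03],1],[[0,0.006,0.005],[-0.0025,0.001,0.055],1],[[0,0.006,0.005],[-0.0025,0.001,0.058],1],[[0,0.006,0.005],[-0.0025,0.001,0.058],1]]}}

```text
time: 26.6
eef_pos: [0.447, 0.098, 0.1799]
tcp_rot: [0.498, 0.867, -0.0, -0.0]
contact_force: [0.7, -0.0, -0.4]
opening: 1.003
```

```bash
python3 - <<'E'
from fit import *
c=read_camera("scene");f=c["frame"]
P=get_state()["eef_pos"]; print(P)
big=cv2.resize(f[150:275,235:360],None,fx=4,fy=4,interpolation=2)
h=hull(c,"oil_bottle",P[:2]); cv2.polylines(big,[np.round((h-[235,150]+.5)*4).astype(int)],True,(255,0,255),1)
save("o2.png",big)
# white body width fit: compare to column bounds
E
python3 go.py .447 .0985 .055 2.1
```

```text
[0.44748511 0.09808585 0.18071027]
t 26.65 pos [0.4475 0.0981 0.1807] phi 2.099 -> 2.1 q6 -0.53 open 1.001
turn [ 0.001  0.    -0.001] shift [ 0.0006 -0.0003  0.1257] rows>= 2.0
```

View pics/o2.png

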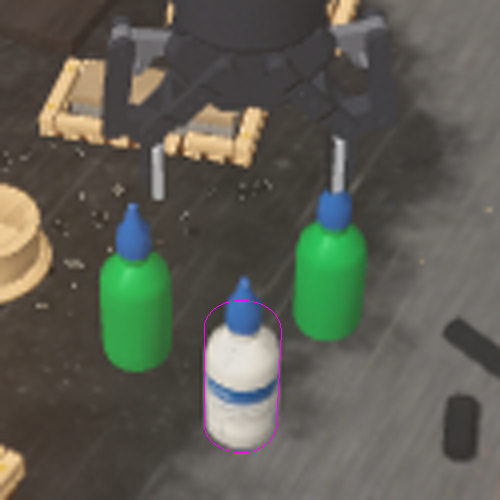

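Call:
{"method": "arm_command", "body": {"steps": [[[0,0,0],[0,0,0.04],1],[[0,0,0],[0,0,0.08],1],[[0,0,0],[0,0,0.11],1],[[0,0,0],[0.0005,0,0.125],1],[[0,0,0],[0.0005,0,0.125],1],[[0,0,0],[0.0005,0,0.125],0.4],[[0,0,0],[0.0005,0,0.125],0],[[0,0,0],[0.0005,0,0.125],-1],[[0,0,0],[0.0005,0,0.125],-1],[[0,0,0],[0.0005,0,0.125],-1],[[0,0,0],[0.0005,0,0.125],-1],[[0,0,0],[0.0005,0,0.125],-1]], "force": 30}}

```text
time: 28.15
eef_pos: [0.4483, 0.0984, 0.0572]
tcp_rot: [0.498, 0.867, 0.001, 0.001]
contact_force: [-2.1, -1.3, 6.1]
opening: 0.485
```

Call:
{"method": "arm_command", "body": {"steps": [[[0,0,0],[0,0,-0.02],-1],[[0,0,0],[0,0,-0.06],-1],[[0,0,0],[0,0,-0.11],-1],[[0,0,0],[0,0,-0.15],-1],[[0,0,0],[0,0,-0.17],-1],[[0,0,0],[0,0,-0.17],-1]]}}

```text
time: 28.9
eef_pos: [0.4488, 0.0985, 0.2292]
tcp_rot: [0.498, 0.867, 0.002, 0.003]
contact_force: [0.6, -0.5, -1.8]
opening: 0.483
```

```bash
python3 go.py .663 .049 .22 2.1
python3 - <<'E'
from fit import *
P=get_state()["eef_pos"]; print(P)
for n in("scene","top"):
    c=read_camera(n);f=c["frame"]
    h=hull(c,"oil_bottle",P[:2],P[2]-.057); x0,y0=np.maximum(0,np.floor(h.mean(0)-40)).astype(int)
    big=cv2.resize(f[y0:y0+80,x0:x0+80],None,fx=7,fy=7,interpolation=2)
    cv2.polylines(big,[np.round((h-[x0,y0]+.5)*7).astype(int)],True,(255,0,255),1)
    save("o3%s.png"%n,big)
E
```

```text
t 28.9 pos [0.4488 0.0985 0.2292] phi 2.099 -> 2.1 q6 -0.53 open 0.483
turn [ 0.006  0.004 -0.001] shift [-0.1507  0.1599  0.0108] rows>= 3.5
[0.44884084 0.09849094 0.22920906]
```

View pics/o3scene.png

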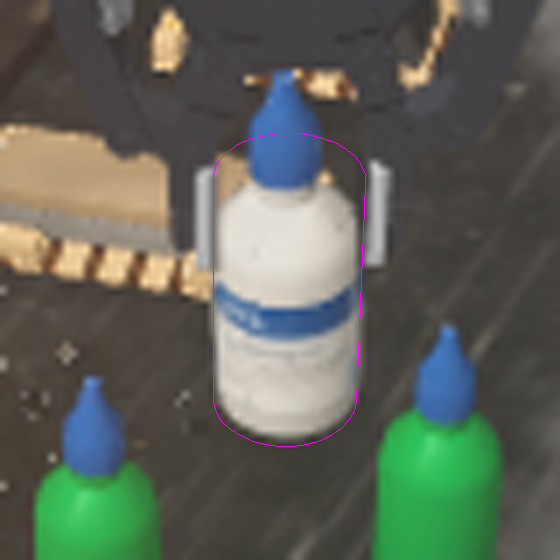

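View pics/o3top.png

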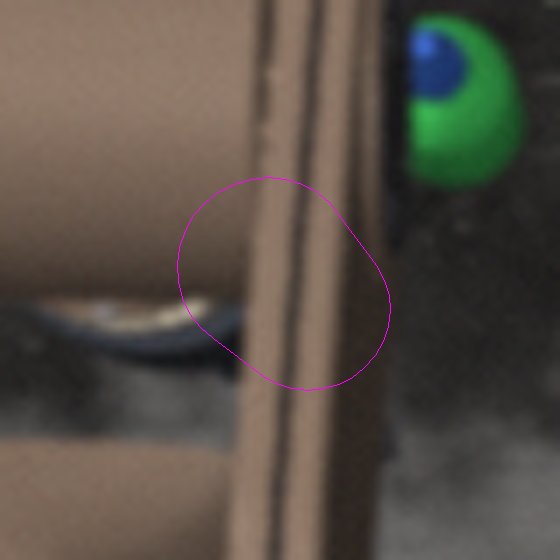

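```bash
cat > st.py <<'E'
import sys
from fit import *
x,y=map(float,sys.argv[1:3]); ims=[]
for fn in("b4.npy","top0.npy"):
    c=np.load(fn,allow_pickle=True).item(); u=w2px(c,[[x,y,.02]])[0]; x0,y0=np.floor(u-20).astype(int)
    big=cv2.resize(c["frame"][y0:y0+40,x0:x0+40],None,fx=10,fy=10,interpolation=2)
    if fn[0]=="t": big=np.clip((big.astype(float)-100)*1.6,0,255).astype(np.uint8)
    for r,z,col in((.044,0,(0,255,255)),(.0285,.038,(255,0,255)),(.026,.01,(0,0,255))):
        h=w2px(c,cyl((r,z))+[x,y,0]); cv2.polylines(big,[np.round((h-[x0,y0]+.5)*10).astype(int)],True,col,1)
    ims.append(big)
save("st.png",np.hstack(ims))
E
python3 st.py .6632 .049
```

```text
(no output)
```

View pics/st.png

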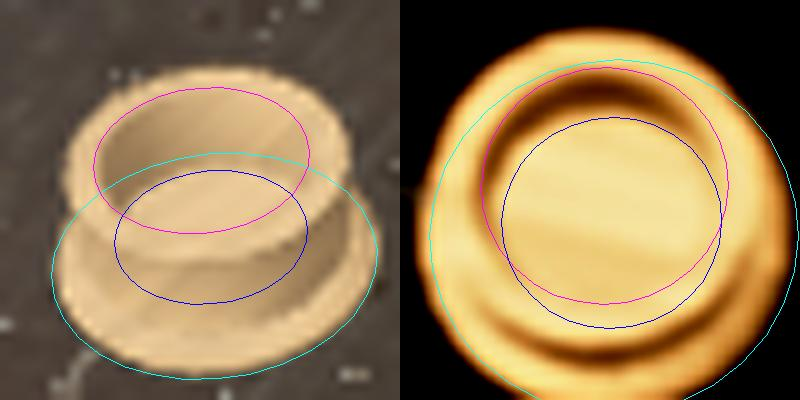

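```bash
python3 - <<'E'
from fit import *
for fn in("b4.npy","top0.npy"):
    c=np.load(fn,allow_pickle=True).item()
    p=w2px(c,[[.6632,.049,.038],[.6732,.049,.038],[.6632,.059,.038]]); print(fn,"px per cm x:",p[1]-p[0]," y:",p[2]-p[0])
E
python3 st.py .663 .048; cp pics/st.png pics/st2.png; python3 st.py .6625 .050
```

```text
b4.npy px per cm x: [-3.17056639 -1.17397532]  y: [-2.07445327  2.29334558]
top0.npy px per cm x: [ 0.08960128 -4.14705833]  y: [-4.34127275 -0.02982215]
```

View pics/st.png

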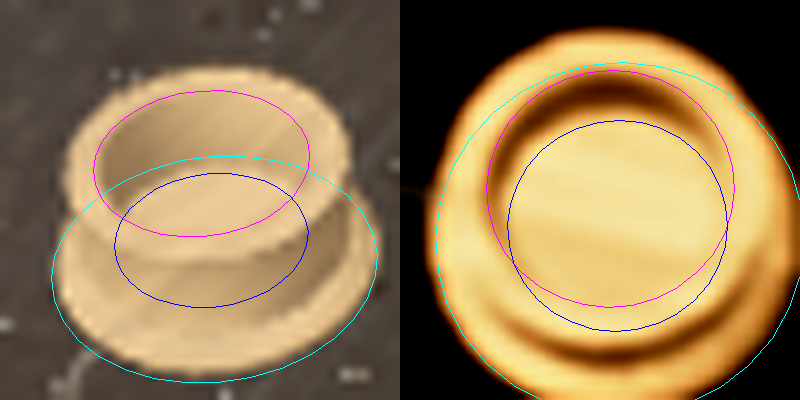

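Call:
{"method": "arm_command", "body": {"steps": [[[0,0,0],[-0.02,0.021,0],-1],[[0,0,0],[-0.05,0.053,0],-1],[[0,0,0],[-0.08,0.085,0],-1],[[0,0,0],[-0.11,0.117,0],-1],[[0,0,0],[-0.135,0.144,0],-1],[[0.003,0.002,0],[-0.148,0.157,0.003],-1],[[0.006,0.004,0],[-0.151,0.159,0.006],-1],[[0.006,0.004,0],[-0.151,0.159,0.006],-1],[[0.006,0.004,0],[-0.151,0.159,0.006],-1]]}}

```text
time: 30.12
eef_pos: [0.6598, 0.0485, 0.2201]
tcp_rot: [0.498, 0.867, -0.001, -0.003]
contact_force: [-0.5, -0.6, -0.7]
opening: 0.478
```

```bash
python3 go.py .662 .048 .105 2.1
```

```text
t 30.12 pos [0.6598 0.0485 0.2201] phi 2.099 -> 2.1 q6 -0.61 open 0.478
turn [-0.006 -0.004 -0.001] shift [-0.002   0.0023  0.115 ] rows>= 1.8
```

Call:
{"method": "arm_command", "body": {"steps": [[[-0.003,-0.002,0],[-0.001,0.001,0.035],-1],[[-0.006,-0.004,0],[-0.001,0.001,0.07],-1],[[-0.006,-0.004,0],[-0.001,0.001,0.1],-1],[[-0.006,-0.004,0],[-0.001,0.001,0.114],-1],[[-0.006,-0.004,0],[-0.001,0.001,0.114],-1],[[-0.006,-0.004,0],[-0.001,0.001,0.114],-1]]}}

```text
time: 30.88
eef_pos: [0.6615, 0.0483, 0.1081]
tcp_rot: [0.498, 0.867, 0.001, 0.002]
contact_force: [0.3, 0.3, -1.1]
opening: 0.485
```

```bash
python3 go.py .662 .048 .067 2.1
cat > o4.py <<'E'
import sys
from fit import *
P=get_state()["eef_pos"]; sx,sy=map(float,sys.argv[1:3]); ims=[]
for n in("scene","top"):
    c=read_camera(n);f=c["frame"]
    u=w2px(c,[[P[0],P[1],P[2]-.02]])[0]; x0,y0=np.floor(u-35).astype(int)
    big=cv2.resize(f[y0:y0+70,x0:x0+70],None,fx=8,fy=8,interpolation=2)
    def d(p,col): cv2.polylines(big,[np.round((p-[x0,y0]+.5)*8).astype(int)],True,col,1)
    d(hull(c,"oil_bottle",P[:2],P[2]-.0572),(255,0,255))
    d(w2px(c,cyl((.0285,.038))+[sx,sy,0]),(0,0,255)); d(w2px(c,cyl((.044,0))+[sx,sy,0]),(0,255,255))
    save(sys.argv[3]+n+".png",big)
E
python3 o4.py .662 .048 o4
```

```text
t 30.88 pos [0.6615 0.0483 0.1081] phi 2.1 -> 2.1 q6 -0.61 open 0.485
turn [ 0.003  0.002 -0.   ] shift [-0.0004  0.0002  0.0411] rows>= 0.7
```

View pics/o4scene.png

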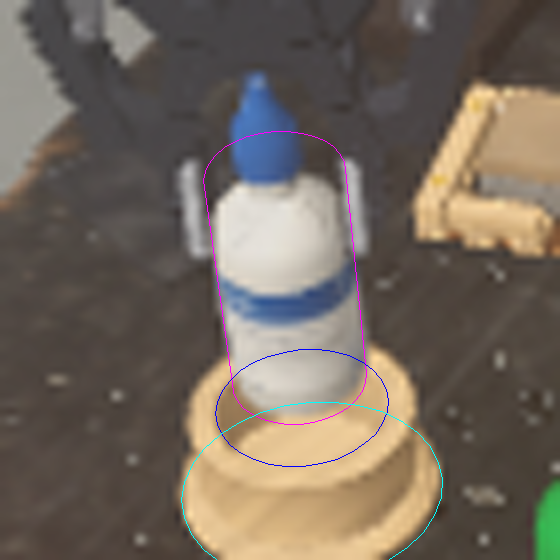

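View pics/o4top.png

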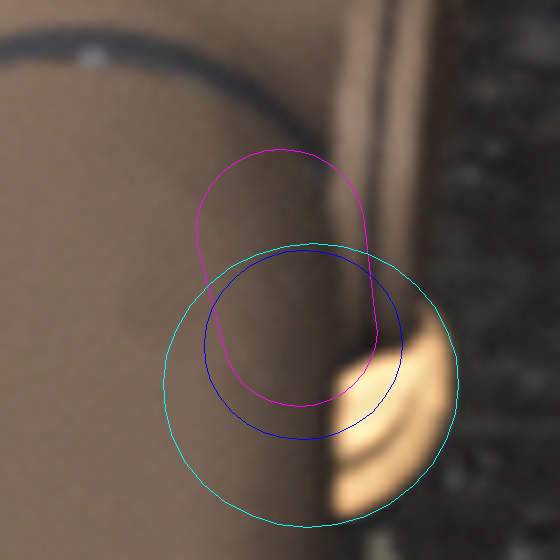

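Bottle at scene px ~ (285,300) of the crop, above the mouth and centred within about 1 px. Lower slowly.

Call:
{"method": "arm_command", "body": {"steps": [[[0,0,0],[0,0,0.008],-1],[[0,0,0],[0,0,0.015],-1],[[0,0,0],[0,0,0.021],-1],[[0.002,0.001,0],[0,0,0.027],-1],[[0.003,0.002,0],[0,0,0.033],-1],[[0.003,0.002,0],[0,0,0.037],-1],[[0.003,0.002,0],[0,0,0.04],-1],[[0.003,0.002,0],[0,0,0.04],-1]]}}

```text
time: 31.98
eef_pos: [0.6617, 0.0482, 0.068]
tcp_rot: [0.498, 0.867, 0.0, -0.0]
contact_force: [0.0, 0.1, -1.0]
opening: 0.485
```

Call:
{"method": "arm_command", "body": {"steps": [[[0,0,0],[0,0,0.001],0.1],[[0,0,0],[0,0,0.001],0.3],[[0,0,0],[0,0,0.001],0.6],[[0,0,0],[0,0,0.001],0.9],[[0,0,0],[0,0,-0.02],1],[[0,0,0],[0,0,-0.07],1],[[0,0,0],[0,0,-0.12],1],[[0,0,0],[0,0,-0.17],1],[[0,0,0],[0,0,-0.2],1],[[0,0,0],[0,0,-0.2],1]]}}

```text
time: 33.22
eef_pos: [0.6635, 0.0481, 0.274]
tcp_rot: [0.498, 0.867, 0.002, 0.004]
contact_force: [0.1, 0.8, -0.8]
opening: 1.005
```

```bash
python3 go.py .35 -.5 .3 2.1
```

```text
t 33.23 pos [0.6635 0.0481 0.274 ] phi 2.1 -> 2.1 q6 -0.61 open 1.005
turn [ 0.008  0.005 -0.   ] shift [-0.3152 -0.5469 -0.0287] rows>= 10.1
```

Clear the view for a final look.

Call:
{"method": "arm_command", "body": {"steps": [[[0,0,0],[-0.028,-0.048,0],1],[[0,0,0],[-0.057,-0.098,0],1],[[0,0,0],[-0.085,-0.148,-0.01],1],[[0,0,0],[-0.113,-0.198,-0.01],1],[[0,0,0],[-0.142,-0.248,-0.02],1],[[0,0,0],[-0.17,-0.298,-0.02],1],[[0,0,0],[-0.2,-0.348,-0.03],1],[[0,0,0],[-0.228,-0.398,-0.03],1],[[0,0,0],[-0.256,-0.448,-0.03],1],[[0,0,0],[-0.285,-0.498,-0.03],1],[[0,0,0],[-0.315,-0.547,-0.03],1],[[0,0,0],[-0.315,-0.547,-0.03],1]]}}

```text
time: 34.72
eef_pos: [0.3471, -0.502, 0.299]
tcp_rot: [0.5, 0.866, 0.003, 0.003]
contact_force: [0.0, 0.4, 0.1]
opening: 1.0
```

Run:
```python
from fit import *
t=read_camera("top");s=read_camera("scene");np.save("t9.npy",t,allow_pickle=True);np.save("s9.npy",s,allow_pickle=True)
save("f_t.png",cv2.resize(t["frame"][120:240,140:430],None,fx=2.7,fy=2.7,interpolation=2)); save("f_s.png",cv2.resize(s["frame"][120:300,170:350],None,fx=3.2,fy=3.2,interpolation=2))
e=np.load("est.npy",allow_pickle=True).item()
for n,r in(("whetstone","stone_rest"),("cork_block","cork_rest"),("rubber_block","rubber_rest")):
    for k,c in(("t",t),("s",s)):
        q,er,_=fit([c],n,e[r],.012,grow=3); print(n,k,np.round((q-e[r])*[1e3,1e3,57.3],1),round(er,3))
```

```text
whetstone t [-1.9 -2.9  7.7] 0.245
whetstone s [-2.2 -2.4 -0.1] 0.083
cork_block t [ 1.4  2.3 -3.8] 0.116
cork_block s [-1.1  0.1  0.8] 0.064
rubber_block t [1.3 1.1 0.3] 0.09
rubber_block s [-0.1  0.9 -0.6] 0.053
```

View pics/f_t.png

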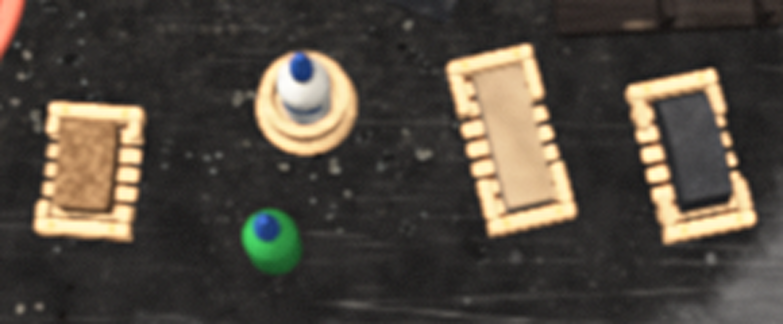

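View pics/f_s.png

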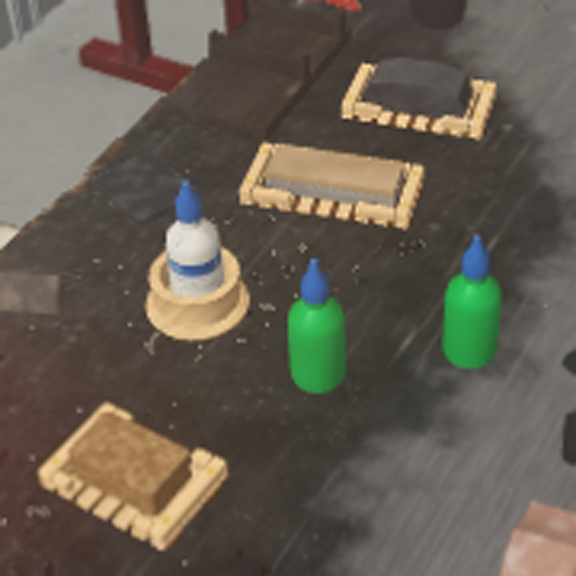

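```bash
python3 - <<'E'
from fit import *
for fn in("s9.npy","t9.npy"):
    c=np.load(fn,allow_pickle=True).item(); x0,y0=np.floor(w2px(c,[[.662,.048,.06]])[0]-30).astype(int)
    big=cv2.resize(c["frame"][y0:y0+60,x0:x0+60],None,fx=9,fy=9,interpolation=2)
    for p,col in((w2px(c,cyl((.010,.10),)+[.662,.048,0]),(255,255,0)),(hull(c,"oil_bottle",[.662,.048],.010),(255,0,255)),(w2px(c,[[.662,.048,.130],[.662,.048,.132]]),(255,0,0))):
        cv2.polylines(big,[np.round((p-[x0,y0]+.5)*9).astype(int)],True,col,2 if len(p)<3 else 1)
    save("e_"+fn[0]+".png",big)
a=cv2.imread("pics/e_s.png");b=cv2.imread("pics/e_t.png");cv2.imwrite("pics/e.png",cv2.resize(np.hstack([a,b]),(800,400)))
print(get_state()["opening"])
E
python3 zoom.py s9.npy k1.png 212 262 35 cork_block .6 .2345 1.515 .012
```

```text
0.9996073513971074
```

View pics/e.png

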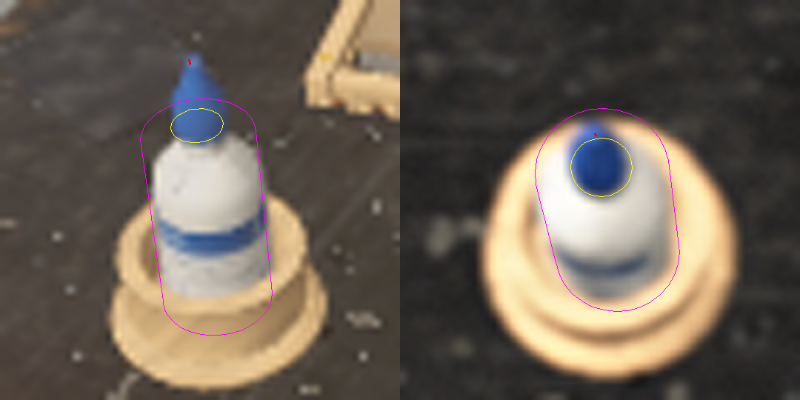

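View pics/k1.png

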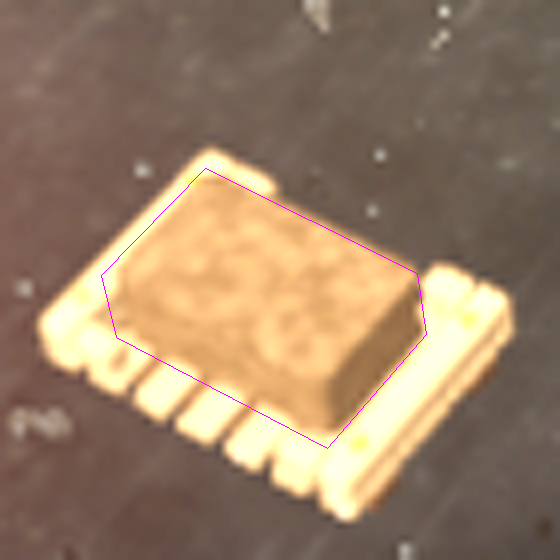

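```bash
python3 -c "
from plant import *
print(sign_off())"
```

```text
the job is handed in; nothing more can be done
None
```

The whetstone, rubber block and cork block each lie flat in their own rest, and the white oil bottle stands upright in its stand. I handed the job in at about 35 s of the 120 s allowed, and it gave no verdict. The gripper is open and clear of everything, and I left both green bottles alone.

**Stone:** I lowered it slowly, under 0.1 m/s near the slats. It touched down at the expected height, TCP z 0.0213 m against 0.0212 m, before I let go.

**Last checks:**

| Item | Offset from its holder, scene camera | Fit at slat or floor height |
|---|---|---|
| whetstone | about 3 mm | yes |
| cork block | about 1 mm | yes |
| rubber block | about 1 mm | yes |
| oil bottle | not fitted as a number | nozzle tip within about 1 px of the upright model in both cameras |

**Disagreements:**
- **Between cameras:** the top camera differed from the scene camera by 2–5 mm. With the cork block held, it saw the block about 3 mm off in x and in y from the arm's own position. I took values between the two and leaned on the scene camera.
- **Whetstone from above:** the final top-camera fit of the stone was poor (error 0.245, 8° yaw off). Stone and rest are nearly the same colour from above, so I relied on the scene fit, which showed under 1° yaw error.

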